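# Rack the checked pressing die and hold the next one up to the inspection microscope

### The arm

A 7-joint arm with a two-finger parallel gripper is mounted at the origin on the work surface. World frame = base frame: x ahead of the robot, y to its left, z up, the work surface at z = 0. Lengths are in m, angles in rad, forces in N, time in s.
With the tool pointing down it reaches from about 0.35 to 0.9 m from the base axis. Payload 19.9 kg.
Tool frame: the origin (TCP) lies midway between the tips of the shut fingers; the grasp point (between the pads) lies 19 mm behind it (r.grip_depth is the distance from the TCP to the grasp point, in m); z points along the fingers, y is the line along which they close (so a half turn about z gives the same grasp; the last joint's range is limited). The gripper opens to 94 mm and grips with 3 to 60 N. Pads are 16 mm wide; open, the fingers measure 119 mm over their backs; the gripper's body (75 mm by 177 mm) begins 78 mm behind the grasp point.
Start: joints at [1.264, 0.417, -0.01, 1.614, 0.005, 1.111, -0.053], TCP at [0.164, -0.603, 0.205] pointing down, gripper open.
Joint ranges: [-2.81, 2.81], [-0.39, 2.02], [-1.27, 1.25], [0.06, 2.57], [-1.19, 4.33], [0.19, 2], [-2.82, 2.82]. Speed limits (rad/s): [1.89, 1.89, 2.39, 2.39, 3.01, 3.01, 3.01].

### API

Orientations are given as [roll, pitch, yaw] about the fixed x, y, z axes, in that order (R = Rz(yaw) Ry(pitch) Rx(roll)).
In Python, from workcell import monitor, optics, r gives the robot as it stands.
- The arm moves only by the tool send_rows, never from a script. Its argument "deltas" is one flat list of numbers, 7 for each row, row after row: the shift along the tool's x, y, z as a fraction of full scale, then the turn, a rotation vector about the tool's x, y, z as a fraction of full scale, then the opening, from 0 (shut) to 1 (fully open). A call has exactly 8 rows; each row shifts and turns the commanded pose from where the row before left it, along the tool's axes as they then stand; what a row does not reach is not made up. Full scale, the value 1, is 0.3 m for a shift and 90 degrees for a turn. A row lasts 1/12 s, in which the tool goes at most 41.7 mm and 7.16 degrees, less where a joint would pass 70% of its speed; a pose out of reach is approached as far as the arm can. A call with a number of a shift or a turn outside -1 to 1 is refused whole. A call with a gripper value outside its range is refused whole. The fingers move at their own pace and stop on an object; "grip_force" is the grip in N (left out, the last holds). Time passes only in rows, so rows that do not move let the fingers close, or fill a call up. It gives the time, the measured TCP pose, the force, the opening and the grip force at its end, in the units of the state.
- monitor.get_state(): the state, without advancing time (a new reading comes with each control period).
- optics.capture(name): name is "side" or "top" or "wrist"; returns (picture, depth): 384x512x3 uint8, red, green, blue; 384x512 float32, m along the optical axis (not along the pixel's ray), 0 where there is no reading.
- optics.camera_info(name): a dict with "mtx" (3x3 intrinsics, pixels), "rvec" (rotation vector, rad) and "tvec" (3), from world to camera coordinates, as OpenCV has them; the wrist camera has in their place "hand_eye" (4x4, takes a point from camera to tool coordinates, whose origin is the TCP and whose axes are the flange's). Camera axes: x right, y down, z forward; pixel columns grow to the right and rows downward; lengths in m; the calibration is good to about 2 mm. The wrist camera is an equidistant fisheye: a pixel r from the principal point sees the ray r / f radians off the axis. A picture is of the moment at which its call begins: read the wrist's pose just before it. camera_info takes no time and is no camera call.
- r.job_done(): hands the job in; it is judged then, once.
The state is a dict: "t": time; "qpos": joint angles; "dq": joint speeds; "joint_torque": joint torques, N m; "tool_pos": TCP position; "ee_rot": TCP orientation; "wrist_force": force on the tool from outside, world axes, zero at the start; "wrist_torque": the same for the moment, N m; "opening": finger opening in m; "grasp_force": force on a finger pad.
Only numpy, scipy, OpenCV 4.12 (cv2) and the standard library are available. Lean on these libraries where they do the work, as an engineer would, in place of code of your own. Each camera call takes 0.05 s, during which the arm holds its last target. There are 200 camera calls.

### The job

The pressing die leaning on the small sloped rest has been checked: stand it on edge in the empty slot of the wooden rack, setting it down rather than dropping it, and let go of it. Then take the tall die out of the rack and hold it up in the air before the inspection microscope, top edge uppermost, with its face square to the lens, the middle of its cut-out opening on the lens's axis and about 90 mm from the lens. Finish while still holding it there, motionless, without having touched the microscope or disturbed the other dies and the tools on the bench.

Things in the scene. Friction and masses are not known exactly. Their poses are not given: they have to be found in the camera images.
- die_round: The checked die: aluminium plate 70 wide x 70 high x 12 mm thick, round hole 32 mm across (centre 30 mm above the lower edge; solid above 46 mm), 0.14 kg. Starts leaning loose on the sloped rest, 20 degrees off upright, its upper 40 mm free in front and behind. x along its width, y through its thickness, z from lower to upper edge; origin mid lower edge.
- die_tall: The tall die, the only one over 70 mm high: aluminium plate 70 wide x 105 high x 12 mm thick, 0.2 kg, cross-shaped (sword) opening from 14 to 70 mm above its lower edge, solid above. Stands loose in a rack slot. Either face may look at the lens. x along its width, y through its thickness, z from lower to upper edge; origin mid lower edge.
- tall_mid (a point): Middle of the tall die's opening, 42 mm above its lower edge (63 mm below its upper edge), half-way through its thickness; axes as the die's.
- die_square: Die 70 x 70 x 12 mm with a square opening, standing in the rack; stays there. x along its width, y through its thickness, z from lower to upper edge; origin mid lower edge.
- die_stepped: Die 70 x 70 x 12 mm with a stepped triangular opening, standing in the rack; stays there. x along its width, y through its thickness, z from lower to upper edge; origin mid lower edge.
- rack: Fixed light wooden rack, 80 (x) x 208 (y) x 34 mm high; origin at the centre of its underside. Four slots along its x, open at both ends, 18 mm wide, 24 mm deep (floor 10 mm above the origin), at y = -72, -24, +24, +72 mm. At the start the one at y = -24 is empty; the others hold a die each, order varies, the dies' x along the slot.
- rest: Fixed small dark wooden rest, foot 100 (x) x 76 (y) mm: a ledge with a low lip in front and a low back board behind (+y side), leaning 20 degrees back to its +y. The board reaches 30 mm up the leaning die. Origin under the middle of the ledge, on the bench.
- scope: Fixed digital inspection microscope: round base 120 mm across, pillar 326 mm high, black cylindrical head 38 mm across, 100 mm long, 260 mm above the bench, tipped down by 0.1 to 0.45 rad (varies). Looks along its +x; origin at the centre of the base, on the bench. Not to be touched.
- scope_lens (a point): Centre of the lens at the front of the head. x is the optical axis, out of the lens towards the part; y is level; z is up, leaning with the head. A well presented tall die has its y along this x and its x along this y (either way round), its z along this z, and tall_mid at x = 90 mm, y = 0, z = 0 here.
- doming_block: Steel doming block, a 50 mm cube with round hollows in its faces, standing loose on the bench; origin at the centre of its underside. Bystander.
- bench_block: Steel bench block 75 mm square on an 85 mm square black rubber pad, 28 mm high in all, loose; origin at the centre of its underside. Bystander.
- pliers: Flat-nose pliers with dark rubber grips lying flat, about 150 mm long, 14 mm high, jaws to their +x; origin near the middle, on the bench. Bystander.
- hammer: Small hammer lying on the bench, 240 mm long, head to its +x; origin near the middle, on the bench. Bystander.
- parts_tray: Small open turquoise tray 75 x 45 x 30 mm with two compartments, loose; origin at the centre of its underside. Bystander.
- emery_stick: Flat wooden emery stick 170 x 22 x 6 mm, long side along its x, lying loose; origin at the centre of its underside. Bystander.
- polish_tin: Round steel tin 64 mm across, 35 mm high, loose; origin at the centre of its underside. Bystander.
Mind the look-alikes: they are no part of the job. What is shaped like the die_stepped but pink is not meant. Leave any purple look-alike of the rack alone.

How it is judged:
By the outcome, as a careful person would: the job done as asked, in the order asked, and still so for the second after the job is handed in, while the arm keeps its last pose, push and grip.
It also fails if it takes over 53 s, if anything falls off the work surface, if the arm or the gripper's body presses on something with over 40 N, if the wrist force passes 120 N, or if a joint passes its speed limit or range.

## Working session

There is one attempt and no reset: what is moved stays moved. The work goes in short steps, Python scripts to look and compute and a tool call to move; the robot and the scene stay as the last step left them, time stands still between calls to the robot, and variables do not carry over. Pictures are saved under pics/ and viewed, at most 10 in all, crops included, and the job is handed in when it is done.

Besides the shell and the picture viewer there is one more tool, called after ">>>" by a JSON object that holds its "api" and its "payload". send_rows: Moves the arm, as the interface text tells. Its arguments: {"type":"object","properties":{"deltas":{"type":"array","items":{"type":"number"}},"grip_force":{"type":"number"}},"required":["deltas"]}

```bash
ls; mkdir -p pics; cat > h.py <<'E'
import numpy as np, cv2
from scipy.spatial.transform import Rotation as R
from workcell import monitor, optics, r
def cam(n):
    i=optics.camera_info(n); K=np.array(i['mtx']); Rm=cv2.Rodrigues(np.array(i['rvec'],float))[0]; t=np.array(i['tvec'],float).ravel(); return K,Rm,t
def cloud(n,d):
    K,Rm,t=cam(n); v,u=np.indices(d.shape)
    p=np.stack([(u-K[0,2])/K[0,0]*d,(v-K[1,2])/K[1,1]*d,d],-1)
    w=(p-t)@Rm; w[d==0]=np.nan; return w
def proj(n,P):
    K,Rm,t=cam(n); q=(np.atleast_2d(P)@Rm.T+t)@K.T; return q[:,:2]/q[:,2:]
E
python3 - <<'E'
from h import *
for n in ['side','top']:
    p,d=optics.capture(n); np.savez('cap_'+n,p=p,d=d); cv2.imwrite(f'pics/{n}0.png',cv2.resize(p[...,::-1],(800,600),interpolation=cv2.INTER_CUBIC))
    K,Rm,t=cam(n); print(n,-Rm.T@t,Rm[2],K[0,0])
print(monitor.get_state()); print(optics.camera_info('wrist'))
E
```

```text
pics
side [-0.10201187  0.94421489  0.87967094] [ 0.48989065 -0.67522503 -0.55143296] 394.6664365827863
top [0.4176504  0.07516776 1.59811782] [ 0.08248895  0.00148741 -0.99659087] 423.24319271014826
{'t': 0.1, 'qpos': array([ 1.26449681,  0.41792723, -0.01032407,  1.61412603,  0.00473733,
        1.11069386, -0.05301398]), 'dq': array([-0.00024587, -0.00085828,  0.00168482, -0.0021306 ,  0.00119859,
       -0.0002753 ,  0.00100386]), 'joint_torque': array([ 1.01269346e-03, -8.52580118e+01,  6.39481880e-01, -4.26689744e+01,
       -4.88907297e-02,  1.64279522e-02,  4.82122528e-05]), 'tool_pos': array([ 0.1634716 , -0.60288231,  0.20487461]), 'ee_rot': array([-3.14046667e+00,  1.11983626e-04,  2.64829497e-01]), 'wrist_force': array([-0.15567645,  0.38201793, -0.03196244]), 'wrist_torque': array([-0.04575466,  0.02482793, -0.00320769]), 'grasp_force': 0.0, 'opening': 0.09410155353182645}
{'mtx': array([[297.31863964,   0.        , 255.19997015],
       [  0.        , 297.31863964, 190.34164102],
       [  0.        ,   0.        ,   1.        ]]), 'hand_eye': array([[-6.74970622e-04, -9.59415845e-01, -2.81994294e-01,
         8.34917980e-02],
       [ 9.99998947e-01, -2.85265099e-04, -1.42301481e-03,
        -1.36035421e-03],
       [ 1.28481982e-03, -2.81994957e-01,  9.59415027e-01,
        -1.78487963e-01],
       [ 0.00000000e+00,  0.00000000e+00,  0.00000000e+00,
         1.00000000e+00]])}
```

View pics/side0.png

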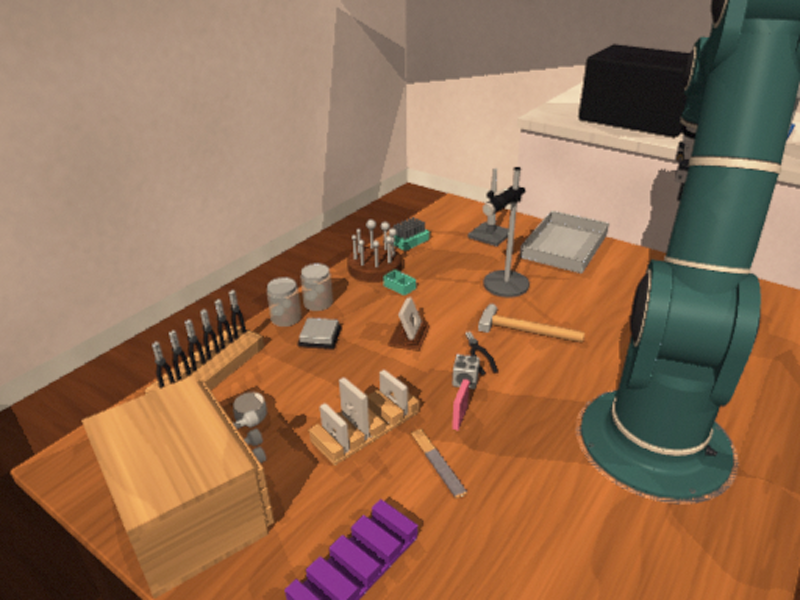

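View pics/top0.png

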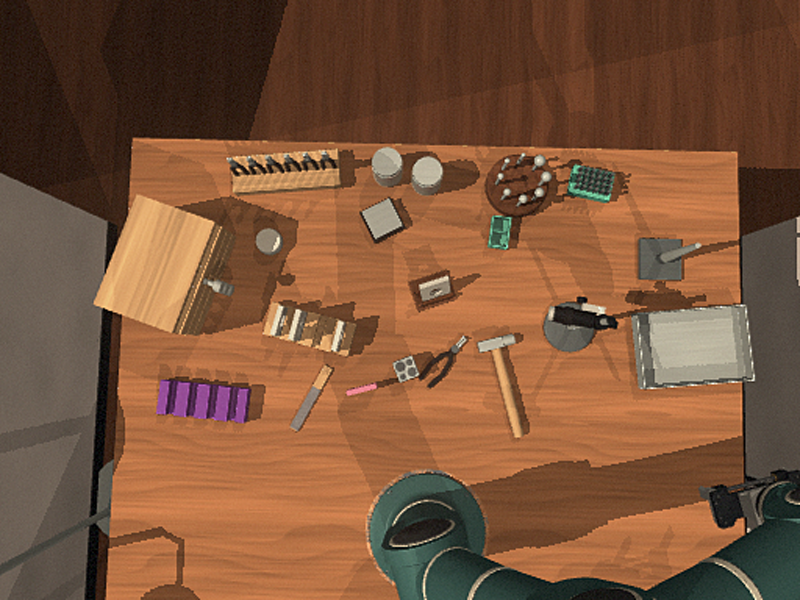

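The side picture (800x600) shows the wooden rack at (365,420) with three dies, the tall one in the middle at (353,405). The round die is on its rest at (410,320), the scope at (507,230), the purple rack look-alike at (355,555), and the pink die look-alike at (461,402). In the top picture the rack is at (312,330) with its empty slot at about (320,332), the rest at (433,290) and the scope head at (580,315).

The real dies are the grey ones in the light wooden rack and on the dark rest. The pink and purple items are decoys. I'll measure the real ones and enlarge a crop to confirm.

```bash
python3 - <<'E'
from h import *
np.set_printoptions(precision=4,suppress=True)
C={n:np.load(f'cap_{n}.npz') for n in ['side','top']}
W={n:cloud(n,C[n]['d']) for n in C}
def reg(n,u0,v0,u1,v1):
    s=np.s_[int(v0/1.5625):int(v1/1.5625),int(u0/1.5625):int(u1/1.5625)]
    return W[n][s].reshape(-1,3)
def rect(P):
    c,s,a=cv2.minAreaRect(P[:,:2].astype(np.float32)*1000); return np.round(c,1),np.round(s,1),round(a,1)
for n,b in [('top',(255,290,362,365)),('side',(300,365,425,470))]:
    P=reg(n,*b); print(n,'bench z',np.nanmedian(P[P[:,2]<.015][:,2]))
    Q=P[(P[:,2]>.028)&(P[:,2]<.04)]; print('rack',len(Q),rect(Q),np.median(Q[:,2]))
    Q=P[(P[:,2]>.06)]; 
    # cluster along rack y
    from scipy.cluster.hierarchy import fcluster,linkage
    lab=fcluster(linkage(Q[:,:2]),.012,'distance')
    for k in set(lab):
        q=Q[lab==k]
        if len(q)>8: print('die',len(q),rect(q),q[:,2].max(),np.percentile(q[:,2],90))
for n,b in [('top',(535,285,630,355)),('side',(480,165,530,298))]:
    P=reg(n,*b); Q=P[(P[:,2]>.2)&(P[:,2]<.32)&(P[:,0]<.8)]
    print(n,'scope',len(Q),rect(Q)); u,s,v=np.linalg.svd(Q-Q.mean(0),full_matrices=False);print(Q.mean(0),v[0],np.sort((Q-Q.mean(0))@v[0])[[2,-3]])
    o=np.argsort(Q@v[0]); print(Q[o[::max(1,len(o)//14)]])
    B=P[(P[:,2]>.006)&(P[:,2]<.04)]; print('base',rect(B),cv2.minEnclosingCircle(B[:,:2].astype(np.float32)))
for n,b in [('top',(405,262,460,315)),('side',(385,290,435,355))]:
    P=reg(n,*b); Q=P[P[:,2]>.045]; print(n,'rest die',len(Q),rect(Q),Q[:,2].max(),Q[Q[:,2].argmax()])
    c=Q.mean(0);u,s,v=np.linalg.svd(Q-c,full_matrices=False);print(c,s,v)
    B=P[(P[:,2]>.004)&(P[:,2]<.012)]; print('foot',rect(B))
    B=P[(P[:,2]>.004)]; print('foot all',rect(B))
im=C['side']['p'][...,::-1]; a=cv2.resize(im[185:300,185:315],(520,460),interpolation=cv2.INTER_CUBIC); b=cv2.resize(im[105:190,290:345],(280,433),interpolation=cv2.INTER_CUBIC)
b=cv2.copyMakeBorder(b,0,27,0,0,cv2.BORDER_CONSTANT); cv2.imwrite('pics/crop1.png',np.hstack([a,b]))
E
```

```text
top bench z 0.0009510652940963185
rack 657 (array([468.7, 289.5]), array([208.1,  79.4]), 76.6) 0.03399304064330919
die 75 (array([453.1, 219.1]), array([12.4, 69. ]), 76.3) 0.08906240099160162 0.08459837362714541
die 111 (array([475.2, 312.1]), array([13. , 68.8]), 78.0) 0.12498106795439694 0.11966121279072449
die 83 (array([485.3, 359.6]), array([12.8, 69.1]), 74.3) 0.08938935091518795 0.08408279396205638
side bench z 0.0007130509724946
rack 764 (array([470.6, 291.2]), array([209.7,  83.8]), 76.4) 0.03429792549151807
die 149 (array([453.3, 220.3]), array([14.6, 69.7]), 77.9) 0.08434533253978983 0.08197815490289405
die 296 (array([478.1, 314. ]), array([15.2, 75.7]), 76.5) 0.11840542964157784 0.11597348111287445
die 157 (array([487.8, 360.2]), array([14. , 73.4]), 75.1) 0.0843890052186899 0.08195958275696721
top scope 516 (array([ 507.7, -294.9]), array([138.4,  60.7]), 83.0)
[ 0.5003 -0.2877  0.2716] [-0.0975 -0.9932  0.0641] [-0.0633  0.0724]
[[ 0.496  -0.2245  0.2507]
 [ 0.4921 -0.2331  0.2689]
 [ 0.5016 -0.2445  0.2734]
 [ 0.4834 -0.2531  0.264 ]
 [ 0.4835 -0.262   0.2663]
 [ 0.
[... 1076 characters left out ...]
5 (array([571.5,  -2.6]), array([31.4, 69.7]), 18.7) 0.08987084985377053 [0.5739 0.0302 0.0899]
[ 0.574  -0.0013  0.0721] [0.2573 0.1624 0.0399] [[-0.3406  0.9396 -0.0344]
 [ 0.4565  0.1972  0.8676]
 [-0.822  -0.2798  0.4961]]
foot (array([577.8,   1. ]), array([125.7, 128.8]), 1.3)
foot all (array([577.8,   1. ]), array([125.7, 128.8]), 1.3)
side rest die 139 (array([577.5,   0.6]), array([26.9, 81.3]), 18.1) 0.08766512429632985 [0.572  0.0143 0.0877]
[0.5739 0.0045 0.0691] [0.2848 0.15   0.0465] [[-0.3165  0.9478 -0.0393]
 [-0.392  -0.1684 -0.9044]
 [ 0.8638  0.2709 -0.4248]]
foot (array([610., -50.]), array([115.2, 261. ]), 36.4)
foot all (array([610., -50.]), array([115.2, 261. ]), 36.4)
```

View pics/crop1.png

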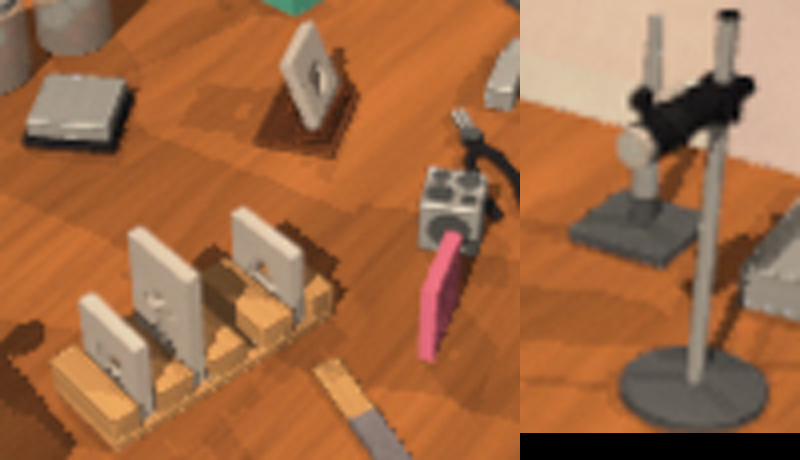

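The crop confirms three grey dies in the light rack with the tall one in the middle. The grey die with the round hole is on the dark rest, and the pink and purple items are separate. The lens is the pale disc at the lower front end of the black head, crop (635,145). Next I'll fit the scope head and plan the first move.

```bash
cat >> h.py <<'E'
np.set_printoptions(precision=4,suppress=True)
def Tm(p,Rm): T=np.eye(4);T[:3,:3]=Rm;T[:3,3]=p;return T
def cur():
    s=monitor.get_state(); return Tm(s['tool_pos'],R.from_euler('xyz',s['ee_rot']).as_matrix()),s
def rows(T0,T1,N):
    D=np.linalg.inv(T0)@T1; w=R.from_matrix(D[:3,:3]).as_rotvec()/N
    S=sum(R.from_rotvec(w*k).as_matrix() for k in range(N)); d=np.linalg.solve(S,D[:3,3])
    v=np.r_[d/.3,w/(np.pi/2)]; print(N,'rows of',np.round(v,4),'| mm/row',np.round(np.linalg.norm(d)*1e3,1),'deg',np.round(np.degrees(np.linalg.norm(w)),2))
def tool(yang,tilt=0):
    # tool z = down leaned: die z = up leaned by tilt toward direction yang (tilt>0), tool y = die y at yang
    a=np.radians(yang); h=np.array([np.cos(a),np.sin(a),0]); u=np.array([0,0,1.])
    y=np.cos(tilt)*h-np.sin(tilt)*u; z=-(np.cos(tilt)*u+np.sin(tilt)*h); return np.stack([np.cross(y,z),y,z],1)
E
python3 - <<'E'
from h import *
from scipy.optimize import least_squares
P=[]
for n in ['top','side']:
    c=np.load(f'cap_{n}.npz'); w=cloud(n,c['d']).reshape(-1,3)
    col=c['p'].reshape(-1,3).max(1)
    m=(w[:,2]>.215)&(w[:,2]<.31)&(abs(w[:,0]-.5)<.06)&(w[:,1]<-.2)&(w[:,1]>-.345); print(n,m.sum()); P.append(w[m])
    b=w[(abs(w[:,2]-.01)<.012)&(w[:,2]>.004)&(abs(w[:,0]-.5)<.08)&(abs(w[:,1]+.31)<.09)]; print('base',b.min(0),b.max(0))
    k=w[(w[:,2]>.05)&(w[:,2]<.2)&(abs(w[:,0]-.5)<.08)&(abs(w[:,1]+.31)<.09)]; print('pillar',len(k),np.median(k,0) if len(k) else '')
Q=np.vstack(P)
def f(x):
    a=np.array([np.cos(x[3])*np.cos(x[4]),np.sin(x[3])*np.cos(x[4]),-np.sin(x[4])])
    q=Q-x[:3]; t=q@a; rad=np.linalg.norm(q-t[:,None]*a,axis=1)-.019; ax=abs(t+.05)-.05
    o=np.maximum(rad,0)**2+np.maximum(ax,0)**2
    return np.sqrt(o)+np.minimum(np.maximum(rad,ax),0)
best=None
for p in [.1,.25,.4]:
    s=least_squares(f,[.5,-.222,.255,np.pi/2,p],loss='soft_l1',f_scale=.0015)
    print(s.x,s.cost,np.median(abs(s.fun)))
T,s=cur()
W1=Tm([.33,-.30,.40],tool(-10)); W2=Tm([.50,-.03,.36],tool(18.5)); 
rows(T,W1,16); rows(W1,W2,12)
E
```

```text
top 496
base [ 0.4207 -0.3999  0.004 ] [ 0.5796 -0.2221  0.0217]
pillar 15 [ 0.4846 -0.3242  0.0807]
side 335
base [ 0.4289 -0.383   0.0041] [ 0.5695 -0.2214  0.0219]
pillar 121 [ 0.4884 -0.3242  0.1245]
[ 0.5081 -0.2294  0.2518  1.4422  0.1288] 0.0044043385519641496 0.002818775705471715
[ 0.5081 -0.2294  0.2518  1.4422  0.1288] 0.0044043385519034325 0.002818780150658621
[ 0.5081 -0.2294  0.2518  1.4422  0.1288] 0.004404338551960226 0.0028188629208461963
16 rows of [ 0.0732 -0.0205 -0.0406 -0.     -0.     -0.045 ] | mm/row 25.9 deg 4.05
12 rows of [ 0.0731  0.0517  0.0111  0.      0.     -0.0264] | mm/row 27.1 deg 2.37
```

>>> {"api": "send_rows", "payload": {"deltas": [0.073,-0.02,-0.041,0,0,-0.045,0.6,0.073,-0.02,-0.041,0,0,-0.045,0.6,0.073,-0.02,-0.041,0,0,-0.045,0.6,0.073,-0.02,-0.041,0,0,-0.045,0.6,0.073,-0.02,-0.041,0,0,-0.045,0.6,0.073,-0.02,-0.041,0,0,-0.045,0.6,0.073,-0.02,-0.041,0,0,-0.045,0.6,0.073,-0.02,-0.041,0,0,-0.045,0.6]}}

```text
t: 0.77
tool_pos: [0.2917, -0.4761, 0.3041]
ee_rot: [-3.141, -0.0, 0.834]
wrist_force: [-0.5, -0.0, 0.2]
opening: 0.0564
grasp_force: 0.0
```

>>> {"api": "send_rows", "payload": {"deltas": [0.073,-0.02,-0.041,0,0,-0.045,0.4,0.073,-0.02,-0.041,0,0,-0.045,0.4,0.073,-0.02,-0.041,0,0,-0.045,0.4,0.073,-0.02,-0.041,0,0,-0.045,0.4,0.073,-0.02,-0.041,0,0,-0.045,0.4,0.073,-0.02,-0.041,0,0,-0.045,0.4,0.073,-0.02,-0.041,0,0,-0.045,0.4,0.073,-0.02,-0.041,0,0,-0.045,0.4]}}

```text
t: 1.43
tool_pos: [0.3313, -0.3011, 0.4025]
ee_rot: [-3.141, -0.0, 1.4]
wrist_force: [0.3, -0.2, 0.0]
opening: 0.0373
grasp_force: 0.0
```

```bash
python3 - <<'E'
from h import *
T,s=cur(); print(T,s['qpos'],s['t'])
die=np.array([.565,.0,.0]); 
# hover: die origin guess; die z leaned 20deg toward 18.5
Rm=tool(18.5,np.radians(20)); print(Rm)
W2=Tm([.53,-.02,.30],tool(18.5)); rows(T,W2,12)
p,d=optics.capture('wrist'); cv2.imwrite('pics/w0.png',p[...,::-1]); np.savez('cap_w0',p=p,d=d,T=T)
E
```

```text
[[ 0.1702  0.9854 -0.0004  0.3313]
 [ 0.9854 -0.1702  0.0004 -0.3011]
 [ 0.0003 -0.0005 -1.      0.4025]
 [ 0.      0.      0.      1.    ]] [ 1.0133 -0.0311 -0.3325  1.7166 -0.0102  1.4549  0.5111] 1.4333
[[-0.3173  0.8911 -0.3243]
 [ 0.9483  0.2982 -0.1085]
 [-0.     -0.342  -0.9397]]
12 rows of [ 0.0757  0.06    0.0285 -0.     -0.     -0.0262] | mm/row 30.2 deg 2.36
```

View pics/w0.png

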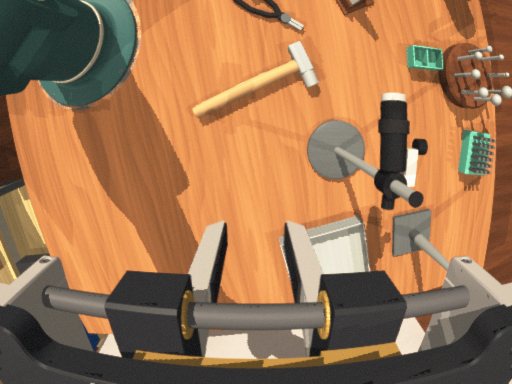

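The wrist picture shows the scope from above. The pale lens tip is at (395,97), the black head runs down to (388,205), and the pillar top is at (413,198). I'll refit the head with dark pixels only and move on.

```bash
cat >> h.py <<'E'
def wcloud(d,T):
    i=optics.camera_info('wrist'); K=np.array(i['mtx']); X=np.array(i['hand_eye'])
    v,u=np.indices(d.shape); a=(u-K[0,2])/K[0,0]; b=(v-K[1,2])/K[1,1]; rr=np.hypot(a,b)+1e-9
    k=np.tan(np.minimum(rr,1.4))/rr; p=np.stack([a*k*d,b*k*d,d,np.ones_like(d)],-1)
    w=(p@(T@X).T)[...,:3]; w[(d==0)|(rr>1.35)]=np.nan; return w
def wproj(P,T):
    i=optics.camera_info('wrist'); K=np.array(i['mtx']); X=np.array(i['hand_eye'])
    q=np.c_[np.atleast_2d(P),np.ones(len(np.atleast_2d(P)))]@np.linalg.inv(T@X).T; h=np.hypot(q[:,0],q[:,1]); th=np.arctan2(h,q[:,2])
    return np.c_[q[:,0]/h*th*K[0,0]+K[0,2],q[:,1]/h*th*K[1,1]+K[1,2]]
E
python3 - <<'E'
from h import *
from scipy.optimize import least_squares
c=np.load('cap_w0.npz'); w=wcloud(c['d'],c['T']); col=c['p'].max(2)
s=np.s_[90:212,365:425]; q=w[s]; print('lens tip',w[93:100:3,388:400:4].reshape(-1,3))
for v in range(92,210,8): 
    row=w[v,375:415]; k=(row[:,2]>.22)&(row[:,2]<.33); print(v,k.sum(),np.median(row[k],0) if k.any() else '', row[k][:,0].min() if k.any() else '', row[k][:,0].max() if k.any() else '')
m=(q[...,2]>.225)&(q[...,2]<.30)&((col[s]<70)|(np.indices(q.shape[:2])[0]<14))
Q=q[m]; print(len(Q),'bench',np.nanmedian(w[110:160,210:280,2]))
def f(x):
    a=np.array([np.cos(x[3])*np.cos(x[4]),np.sin(x[3])*np.cos(x[4]),-np.sin(x[4])])
    e=Q-x[:3]; t=e@a; rad=np.linalg.norm(e-t[:,None]*a,axis=1)-.019; ax=abs(t+.05)-.05
    return np.sqrt(np.maximum(rad,0)**2+np.maximum(ax,0)**2)+np.minimum(np.maximum(rad,ax),0)
for l in [.001,.003]:
    z=least_squares(f,[.508,-.229,.252,1.5,.2],loss='cauchy',f_scale=l); print(z.x,np.median(abs(z.fun)))
print('pillar top?',w[195:204,408:418].reshape(-1,3)[::12])
E
```

```text
lens tip [[ 0.4965 -0.2231  0.2629]
 [ 0.5002 -0.2234  0.266 ]
 [ 0.5047 -0.2238  0.2672]
 [ 0.4954 -0.2265  0.2642]
 [ 0.5    -0.2268  0.2654]
 [ 0.5041 -0.2272  0.2675]
 [ 0.4955 -0.2299  0.263 ]
 [ 0.4987 -0.2302  0.267 ]
 [ 0.5033 -0.2305  0.2681]]
92 0   
100 25 [ 0.5    -0.2314  0.2657] 0.49157190556653196 0.5173146800296662
108 27 [ 0.4975 -0.2402  0.268 ] 0.4886354842127454 0.515279649708533
116 26 [ 0.4963 -0.2492  0.2699] 0.48728575820302067 0.5146516110653281
124 32 [ 0.4942 -0.2579  0.2722] 0.4831867493386939 0.5181150980141089
132 32 [ 0.4931 -0.2668  0.2732] 0.4820654999859687 0.5171237776434828
140 29 [ 0.4934 -0.276   0.2712] 0.4825091864317669 0.5301686478907394
148 34 [ 0.4947 -0.285   0.2713] 0.4811671371632505 0.5288364836740395
156 35 [ 0.4943 -0.2942  0.2722] 0.4792501819013814 0.5219793663719837
164 35 [ 0.4936 -0.303   0.2735] 0.4780734282851978 0.5226612777717936
172 40 [ 0.4906 -0.3159  0.2656] 0.47901530609104503 0.5218063353404379
180 40 [ 0.4901 -0.3229  0.2736] 0.4749926188407808 0.5213643266907891
188 35 [ 0.4842 -0.3276  0.2843] 0.4743385662470416 0.4944418341822031
196 33 [ 0.4845 -0.3397  0.2747] 0.47902118195030075 0.49571318398699393
204 19 [ 0.4843 -0.3529  0.267 ] 0.47804947155401756 0.4928801461092838
2764 bench -0.0008284954803280398
[ 0.5078 -0.2329  0.2516  1.4109  0.0956] 0.0012672798703584655
[ 0.5074 -0.234   0.2524  1.4184  0.0846] 0.0013524142318003876
pillar top? [[ 0.4845 -0.3251  0.3191]
 [ 0.4826 -0.3233  0.327 ]
 [ 0.4862 -0.3258  0.3247]
 [ 0.4877 -0.3265  0.3264]
 [ 0.4906 -0.3284  0.3255]
 [ 0.4847 -0.3318  0.3185]
 [ 0.4833 -0.3303  0.3256]
 [ 0.4855 -0.3316  0.326 ]]
```

>>> {"api": "send_rows", "payload": {"deltas": [0.076,0.06,0.0285,0,0,-0.026,0.4,0.076,0.06,0.0285,0,0,-0.026,0.4,0.076,0.06,0.0285,0,0,-0.026,0.4,0.076,0.06,0.0285,0,0,-0.026,0.4,0.076,0.06,0.0285,0,0,-0.026,0.4,0.076,0.06,0.0285,0,0,-0.026,0.4,0.076,0.06,0.0285,0,0,-0.026,0.4,0.076,0.06,0.0285,0,0,-0.026,0.4]}}

```text
t: 2.15
tool_pos: [0.4809, -0.1244, 0.3332]
ee_rot: [-3.141, -0.0, 1.724]
wrist_force: [1.3, 0.0, -0.8]
opening: 0.0377
grasp_force: 0.0
```

```bash
python3 - <<'E'
from h import *
T,s=cur(); print(s['qpos'])
p,d=optics.capture('wrist'); np.savez('cap_w1',p=p,d=d,T=T)
w=wcloud(d,T)
print(wproj([[.5,-.2225,.25],[.575,0,.07]],T))
m=(w[...,2]>.22)&(w[...,2]<.32)&(w[...,1]<-.15)&(w[...,1]>-.36)&(abs(w[...,0]-.5)<.05)
v,u=np.where(m); print(u.min(),u.max(),v.min(),v.max())
a=p[max(0,v.min()-15):v.max()+15,max(0,u.min()-15):u.max()+15,::-1]; 
u2,v2=wproj([[.575,0,.05]],T)[0].astype(int); b=p[max(0,v2-60):v2+60,max(0,u2-60):u2+60,::-1]
print(a.shape,b.shape,'b origin',max(0,u2-60),max(0,v2-60),'a origin',max(0,u.min()-15),max(0,v.min()-15))
f=lambda x:cv2.resize(x,(int(x.shape[1]*400/x.shape[0]),400),interpolation=cv2.INTER_CUBIC)
cv2.imwrite('pics/w1.png',np.hstack([f(a),f(b)])[:,:800])
P=w[(w[...,2]>.055)&(abs(w[...,0]-.575)<.05)&(abs(w[...,1])<.06)]
print('die',len(P),cv2.minAreaRect(P[:,:2].astype(np.float32)*1000))
rows(T,Tm([.53,-.02,.28],tool(18.5)),5)
E
```

```text
[ 0.7333  0.1147 -0.5888  1.7335  0.0655  1.3134  0.2839]
[[258.2555 287.6856]
 [329.6516  91.0775]]
224 286 285 357
(102, 92, 3) (120, 120, 3) b origin 266 31 a origin 209 270
die 801 ((577.8160400390625, -0.27414703369140625), (23.52234649658203, 70.8286361694336), 19.502241134643555)
5 rows of [ 0.0608  0.0473  0.0355 -0.     -0.     -0.0216] | mm/row 25.4 deg 1.95
```

View pics/w1.png

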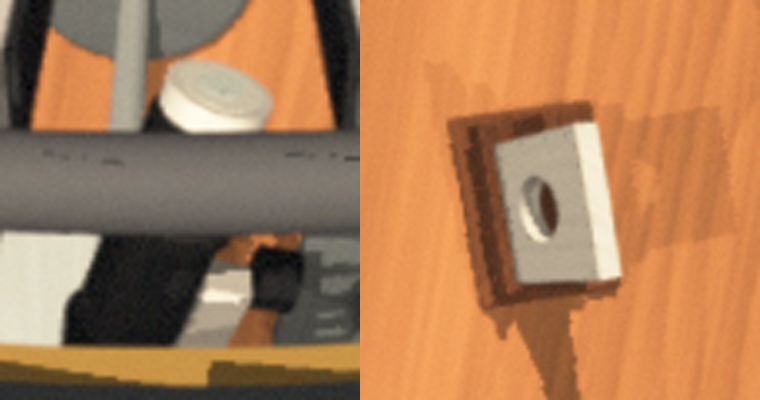

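The crops show the pale lens ring at crop (217,90), facing the camera. The round die with its hole leans away from the robot, its upper edge being the bright strip from (590,125) to (610,278). I'll fit a box to the leaning die and do the same for the lens face.

```bash
cat >> h.py <<'E'
from scipy.optimize import least_squares
def boxfit(Q,x0,size,tilt,z0=None):
    # die origin x,y,z, yaw(of die y dir, rad), tilt
    h=np.array(size)/2
    def f(x):
        Rd=tool(np.degrees(x[3]),x[4] if len(x)>4 else tilt); e=(Q-x[:3])@np.stack([-Rd[:,0],Rd[:,1],-Rd[:,2]],1)-[0,0,h[2]]
        q=abs(e)-h; return np.linalg.norm(np.maximum(q,0),axis=1)+np.minimum(q.max(1),0)
    s=least_squares(f,x0,loss='cauchy',f_scale=.001); print('box',s.x[:3],np.degrees(s.x[3:]),'res',np.median(abs(s.fun)),len(Q)); return s.x
E
python3 - <<'E'
from h import *
c=np.load('cap_w1.npz'); T=c['T']; w=wcloud(c['d'],T); p=c['p'].astype(int)
gray=(p.max(2)-p.min(2)<40)&(p.max(2)>90)
m=gray&(w[...,2]>.02)&(abs(w[...,0]-.575)<.06)&(abs(w[...,1])<.07); print(m.sum())
for t in (np.radians(20),):
    boxfit(w[m],[.56,0,.012,np.radians(18.5)],[.07,.012,.07],t); x=boxfit(w[m],[.56,0,.012,np.radians(18.5),t],[.07,.012,.07],t)
# lens ring
lm=(w[...,2]>.23)&(w[...,1]<-.2)&(w[...,1]>-.245)&(abs(w[...,0]-.5)<.03)&gray; L=w[lm]; print(len(L),L.min(0),L.max(0))
np.save('lens1',L)
v,u=np.where(lm); print(u.min(),u.max(),v.min(),v.max())
E
```

```text
1185
box [ 0.5607 -0.0074  0.0153] [19.3734] res 0.0005683778101493453 1185
box [ 0.5599 -0.0076  0.0156] [19.3718 21.2561] res 0.0004916020977001612 1185
271 [ 0.4878 -0.2446  0.2431] [ 0.5196 -0.2225  0.2688]
244 276 287 303
```

>>> {"api": "send_rows", "payload": {"deltas": [0.06,0.047,0.035,0,0,-0.022,0.4,0.06,0.047,0.035,0,0,-0.022,0.4,0.06,0.047,0.035,0,0,-0.022,0.4,0.06,0.047,0.035,0,0,-0.022,0.4,0.06,0.047,0.035,0,0,-0.022,0.4,0,0,0,0,0,0,0.4,0,0,0,0,0,0,0.4,0,0,0,0,0,0,0.4]}}

```text
t: 2.87
tool_pos: [0.5293, -0.0231, 0.2813]
ee_rot: [-3.141, -0.0, 1.894]
wrist_force: [-0.4, 0.1, -0.3]
opening: 0.0379
grasp_force: 0.0
```

```bash
python3 - <<'E'
from h import *
T,s=cur(); print(T[:3,3],s['qpos'])
p,d=optics.capture('wrist'); np.savez('cap_w2',p=p,d=d,T=T); w=wcloud(d,T); p=p.astype(int)
gray=(p.max(2)-p.min(2)<40)&(p.max(2)>90)
m=gray&(w[...,2]>.02)&(abs(w[...,0]-.575)<.06)&(abs(w[...,1])<.07); t=np.radians(20)
x=boxfit(w[m],[.56,0,.012,np.radians(18.5)],[.07,.012,.07],t);boxfit(w[m],[.56,0,.012,np.radians(18.5),t],[.07,.012,.07],t)
Rd=tool(np.degrees(x[3]),t); zd=-Rd[:,2]
for hz,N in((.13,8),(.037,8)): print(x[:3]+zd*hz)
A=Tm(x[:3]+zd*.12,Rd); B=Tm(x[:3]+zd*.037,Rd); rows(T,A,8); rows(A,B,8)
# other clouds
for n in('top','side'):
    c=np.load(f'cap_{n}.npz'); q=cloud(n,c['d']); pp=c['p'].astype(int); g=(pp.max(2)-pp.min(2)<45)&(pp.max(2)>80)
    mm=g&(q[...,2]>.03)&(abs(q[...,0]-.575)<.06)&(abs(q[...,1])<.07); boxfit(q[mm],[.56,0,.012,np.radians(18.5)],[.07,.012,.07],t)
# rack dies in w2
m=(w[...,2]>.03)&(w[...,1]>.15)&(abs(w[...,0]-.47)<.08); print('rackpts',m.sum())
E
```

```text
[ 0.5293 -0.0231  0.2813] [ 0.5655  0.2357 -0.6799  1.7369  0.1567  1.2244  0.169 ]
box [ 0.5598 -0.0053  0.0151] [20.1228] res 0.31131680927057187 7301
box [ 0.5599 -0.0068  0.0153] [20.1915 20.6104] res 0.3113870166982633 7301
[0.6015 0.01   0.1373]
[ 0.5717 -0.0009  0.0499]
8 rows of [ 0.0032  0.0411  0.0587  0.0277 -0.0004 -0.0022] | mm/row 21.5 deg 2.51
8 rows of [ 0.      0.      0.0346 -0.      0.      0.    ] | mm/row 10.4 deg 0.0
box [ 0.5586 -0.0079  0.0165] [20.2767] res 0.0011167144870418756 136
box [ 0.5597 -0.0064  0.0138] [18.6624] res 0.0009395487345253322 121
rackpts 588
```

```bash
python3 - <<'E'
from h import *
T,s=cur(); c=np.load('cap_w2.npz'); w=wcloud(c['d'],c['T']); p=c['p'].astype(int)
gray=(p.max(2)-p.min(2)<40)&(p.max(2)>90)
m=gray&(w[...,2]>.02)&(w[...,2]<.1)&(abs(w[...,0]-.575)<.06)&(abs(w[...,1])<.07); t=np.radians(20)
x=boxfit(w[m],[.56,-.007,.015,np.radians(19.5)],[.07,.012,.07],t)
Rd=tool(np.degrees(x[3]),t); zd=-Rd[:,2]
A=Tm(x[:3]+zd*.12,Rd); B=Tm(x[:3]+zd*.037,Rd); print(A[:3,3],B[:3,3]);rows(T,A,8); rows(A,B,8)
E
```

```text
box [ 0.5603 -0.0067  0.015 ] [20.1359] res 0.00045187403069714416 1251
[0.5988 0.0074 0.1278] [ 0.5722 -0.0023  0.0498]
8 rows of [ 0.0027  0.0412  0.0588  0.0278 -0.0004 -0.0023] | mm/row 21.6 deg 2.51
8 rows of [-0.      0.      0.0346  0.      0.     -0.    ] | mm/row 10.4 deg 0.0
```

>>> {"api": "send_rows", "payload": {"deltas": [0.0027,0.0412,0.0588,0.0278,0,-0.002,0.4,0.0027,0.0412,0.0588,0.0278,0,-0.002,0.4,0.0027,0.0412,0.0588,0.0278,0,-0.002,0.4,0.0027,0.0412,0.0588,0.0278,0,-0.002,0.4,0.0027,0.0412,0.0588,0.0278,0,-0.002,0.4,0.0027,0.0412,0.0588,0.0278,0,-0.002,0.4,0.0027,0.0412,0.0588,0.0278,0,-0.002,0.4,0.0027,0.0412,0.0588,0.0278,0,-0.002,0.4]}}

```text
t: 3.58
tool_pos: [0.5994, 0.0076, 0.1269]
ee_rot: [-2.79, -0.003, 1.918]
wrist_force: [0.0, -0.6, 1.0]
opening: 0.0377
grasp_force: 0.0
```

```bash
python3 - <<'E'
from h import *
T,s=cur(); Rd=tool(20,np.radians(20)); x=np.array([.5601,-.0069,.0151]); B=Tm(x-Rd[:,2]*.037,Rd); print(T[:3,3]); rows(T,B,8)
E
```

```text
[0.5994 0.0076 0.1269]
8 rows of [-0.0001 -0.0004  0.0343 -0.0002 -0.0003 -0.0001] | mm/row 10.3 deg 0.03
```

>>> {"api": "send_rows", "payload": {"deltas": [0,0,0.034,0,0,0,0.4,0,0,0.034,0,0,0,0.4,0,0,0.034,0,0,0,0.4,0,0,0.034,0,0,0,0.4,0,0,0.034,0,0,0,0.4,0,0,0.034,0,0,0,0.4,0,0,0.034,0,0,0,0.4,0,0,0.034,0,0,0,0.4]}}

```text
t: 4.25
tool_pos: [0.5721, -0.0008, 0.0503]
ee_rot: [-2.793, -0.004, 1.92]
wrist_force: [0.6, 0.1, -0.6]
opening: 0.0375
grasp_force: 0.0
```

>>> {"api": "send_rows", "payload": {"deltas": [0,0,0,0,0,0,0.2,0,0,0,0,0,0,0.16,0,0,0,0,0,0,0.14,0,0,0,0,0,0,0.12,0,0,0,0,0,0,0.1,0,0,0,0,0,0,0.08,0,0,0,0,0,0,0.05,0,0,0,0,0,0,0.05], "grip_force": 15}}

```text
t: 4.92
tool_pos: [0.5723, -0.0005, 0.0515]
ee_rot: [-2.792, -0.004, 1.92]
wrist_force: [-4.6, -0.8, 4.9]
opening: 0.0126
grasp_force: 15.0
```

```bash
python3 - <<'E'
from h import *
T,s=cur(); print(T[:3,3],s['opening'],s['grasp_force'],s['wrist_force'])
p,d=optics.capture('wrist'); np.savez('cap_w3',p=p,d=d,T=T)
E
```

```text
[ 0.5723 -0.0005  0.0515] 0.012580575978824423 14.996880313650749 [-4.64   -0.7631  4.9159]
```

>>> {"api": "send_rows", "payload": {"deltas": [0,0,0,0,0,0,0.05,0,0,-0.02,0,0,0,0.05,0,0,-0.04,0,0,0,0.05,0,0,-0.05,0,0,0,0.05,0,0,-0.05,0,0,0,0.05,0,0,-0.05,0,0,0,0.05,0,0,-0.05,0,0,0,0.05,0,0,-0.05,0,0,0,0.05], "grip_force": 35}}

```text
t: 5.63
tool_pos: [0.6028, 0.0103, 0.1392]
ee_rot: [-2.793, -0.004, 1.92]
wrist_force: [-0.6, -0.0, -0.8]
opening: 0.0119
grasp_force: 34.9
```

```bash
python3 - <<'E'
from h import *
T,s=cur(); print(T[:3,3],s['opening'],s['grasp_force'],s['wrist_force'])
A=Tm([.4640,.2664,.30],tool(76.8)); rows(T,A,16)
E
```

```text
[0.6028 0.0103 0.1392] 0.011942747076195031 34.926758505366706 [-0.579  -0.0322 -0.8333]
16 rows of [ 0.0621  0.0136 -0.0348 -0.0126 -0.007  -0.039 ] | mm/row 21.7 deg 3.74
```

>>> {"api": "send_rows", "payload": {"deltas": [0.062,0.0136,-0.035,-0.0126,-0.007,-0.039,0.05,0.062,0.0136,-0.035,-0.0126,-0.007,-0.039,0.05,0.062,0.0136,-0.035,-0.0126,-0.007,-0.039,0.05,0.062,0.0136,-0.035,-0.0126,-0.007,-0.039,0.05,0.062,0.0136,-0.035,-0.0126,-0.007,-0.039,0.05,0.062,0.0136,-0.035,-0.0126,-0.007,-0.039,0.05,0.062,0.0136,-0.035,-0.0126,-0.007,-0.039,0.05,0.062,0.0136,-0.035,-0.0126,-0.007,-0.039,0.05]}}

```text
t: 6.3
tool_pos: [0.5702, 0.1621, 0.2153]
ee_rot: [-2.968, -0.047, 2.419]
wrist_force: [-0.5, 1.0, -2.1]
opening: 0.0121
grasp_force: 34.9
```

>>> {"api": "send_rows", "payload": {"deltas": [0.062,0.0136,-0.035,-0.0126,-0.007,-0.039,0.05,0.062,0.0136,-0.035,-0.0126,-0.007,-0.039,0.05,0.062,0.0136,-0.035,-0.0126,-0.007,-0.039,0.05,0.062,0.0136,-0.035,-0.0126,-0.007,-0.039,0.05,0.062,0.0136,-0.035,-0.0126,-0.007,-0.039,0.05,0.062,0.0136,-0.035,-0.0126,-0.007,-0.039,0.05,0.062,0.0136,-0.035,-0.0126,-0.007,-0.039,0.05,0.062,0.0136,-0.035,-0.0126,-0.007,-0.039,0.05]}}

```text
t: 6.97
tool_pos: [0.4633, 0.2668, 0.3007]
ee_rot: [3.141, -0.001, 2.915]
wrist_force: [0.5, 0.2, -0.8]
opening: 0.0117
grasp_force: 34.9
```

```bash
python3 - <<'E'
from h import *
T,s=cur(); print(T,s['qpos'],s['opening'])
p,d=optics.capture('wrist'); np.savez('cap_w4',p=p,d=d,T=T); w=wcloud(d,T)
cv2.imwrite('pics/w4.png',cv2.resize(p[...,::-1],(800,600)))
print(wproj([[.464,.266,.034],[.476,.313,.115],[.453,.22,.08],[.486,.36,.08]],T)*1.5625)
rows(T,Tm([.4640,.2664,.30],tool(76.8)),4)
E
```

```text
[[-0.9744  0.2248 -0.0005  0.4633]
 [ 0.2248  0.9744  0.0005  0.2668]
 [ 0.0006  0.0004 -1.      0.3007]
 [ 0.      0.      0.      1.    ]] [ 0.263   0.3153 -1.034   1.691   0.2798  1.2958  0.5177] 0.011666751499896278
[[395.6662 250.2295]
 [455.2236 270.2623]
 [341.7774 259.7354]
 [503.6296 260.7595]]
4 rows of [-0.0006 -0.0002  0.0006  0.0001 -0.0001  0.0006] | mm/row 0.3 deg 0.05
```

View pics/w4.png

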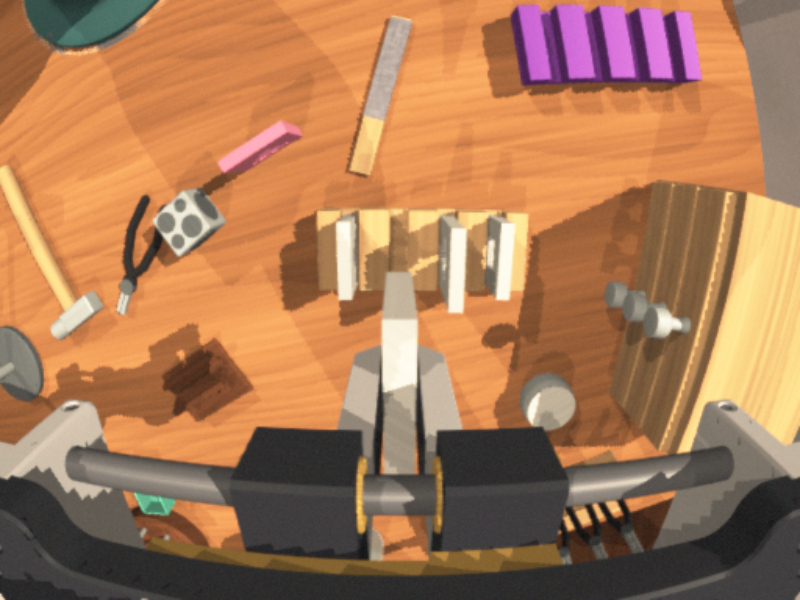

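The picture shows the round die held upright and edge-on at (400,330). The empty slot is at about (400,250), between the square or stepped die at (346,258) and the tall die at (452,262). I'll refine the rack and the held die from this view's depth.

```bash
python3 - <<'E'
from h import *
c=np.load('cap_w4.npz'); T=c['T']; w=wcloud(c['d'],T); p=c['p'].astype(int)
a=np.radians(76.8); yv=np.array([np.cos(a),np.sin(a)]); xv=np.array([yv[1],-yv[0]])
near=(abs((w[...,:2]-[.469,.29])@yv)<.11)&(abs((w[...,:2]-[.469,.29])@xv)<.045)
for c0,h in(((.453,.2198),.07),((.476,.3128),.105),((.486,.36),.07)):
    m=near&(w[...,2]>.045)&(w[...,2]<.125)&(abs((w[...,:2]-c0)@yv)<.014); boxfit(w[m],[*c0,.01,a],[.07,.012,h],0); boxfit(w[m],[*c0,.01,a,0],[.07,.012,h],0)
m=near&(w[...,2]>.029)&(w[...,2]<.039); Q=w[m]; print('rack',cv2.minAreaRect(Q[:,:2].astype(np.float32)*1000),np.median(Q[:,2]))
s=(Q[:,:2]-[.469,.29])@yv; h,e=np.histogram(s,bins=np.arange(-.108,.108,.002)); print(list(zip((e[:-1]*1e3).round().astype(int),h)))
# held die: points in tool frame
Pt=(w.reshape(-1,3)-T[:3,3])@T[:3,:3]; g=(p.max(2)-p.min(2)<40).reshape(-1)
k=(abs(Pt[:,1])<.012)&(abs(Pt[:,0])<.05)&(Pt[:,2]>-.045)&(Pt[:,2]<.06)&g; q=Pt[k]; print(len(q),np.percentile(q,[1,5,50,95,99],axis=0))
for xx in np.arange(-.04,.045,.01): 
    z=q[abs(q[:,0]-xx)<.005]; print(round(xx,3),len(z),z[:,2].min() if len(z) else '',z[:,2].max() if len(z) else '', np.median(z[:,1]) if len(z) else '')
E
```

```text
box [0.455  0.2209 0.0093] [77.2935] res 0.0003000589967709355 561
box [0.4551 0.2211 0.0093] [77.2934 -0.2157] res 0.0002982954098697116 561
box [0.4767 0.3144 0.0094] [77.7269] res 0.00035849032981840213 775
box [0.4767 0.3146 0.0094] [77.7253 -0.1088] res 0.00035906843167953645 775
box [0.487  0.3613 0.0095] [76.372] res 0.00036661950558030103 641
box [0.4869 0.3609 0.0095] [76.3753  0.4197] res 0.00036857459738645626 641
rack ((470.4707336425781, 291.23406982421875), (209.01544189453125, 80.39280700683594), 76.35240936279297) 0.03328846970646457
[(np.int64(-108), np.int64(0)), (np.int64(-106), np.int64(0)), (np.int64(-104), np.int64(11)), (np.int64(-102), np.int64(64)), (np.int64(-100), np.int64(68)), (np.int64(-98), np.int64(69)), (np.int64(-96), np.int64(59)), (np.int64(-94), np.int64(63)), (np.int64(-92), np.int64(77)), (np.int64(-90), np.int64(58)), (np.int64(-88), np.int64(62)), (np.int64(-86), np.int64(71)), (np.int64(-84), np.int64(37)), (np.int64(-82), np.int64(6)), (np.int64(-80), np.int64(3)), (np.int64(-78), np.int64(0)), (np.int64(-76), np.int64(1)), (np.int64(-74), n
[... 2651 characters left out ...]
.int64(104), np.int64(35))]
2750 [[-0.0324 -0.0115 -0.0444]
 [-0.0266 -0.0095 -0.0408]
 [ 0.0092  0.0011 -0.0309]
 [ 0.0315  0.0096 -0.0067]
 [ 0.0318  0.0115  0.0221]]
-0.04 0   
-0.03 175 -0.03262081966642917 -0.02981244977015127 0.002778245598015716
-0.02 252 -0.03251069630034852 -0.029509120411673827 0.001575337945355008
-0.01 291 -0.04449028402034936 -0.02982188690164454 0.001583835572866676
0.0 275 -0.04489078882289121 -0.029567066471669432 0.0004600423530645264
0.01 982 -0.044989353246108775 -0.0004752980105621176 -0.002225539176750931
0.02 361 -0.032633529590439095 -0.029447884934567754 0.002149237264413289
0.03 414 -0.03243327091477774 0.03444352816354673 0.002151039128701813
0.04 0
```

>>> {"api": "send_rows", "payload": {"deltas": [0,0,0.06,0,0,0,0.05,0,0,0.1,0,0,0,0.05,0,0,0.1,0,0,0,0.05,0,0,0.1,0,0,0,0.05,0,0,0.1,0,0,0,0.05,0,0,0.1,0,0,0,0.05,0,0,0.1,0,0,0,0.05,0,0,0.05,0,0,0,0.05]}}

```text
t: 7.68
tool_pos: [0.4629, 0.2651, 0.0841]
ee_rot: [-3.139, -0.004, 2.911]
wrist_force: [-0.0, 0.2, -3.1]
opening: 0.0119
grasp_force: 34.9
```

```bash
python3 - <<'E'
from h import *
T,s=cur(); print(T[:3,3],s['qpos'],s['wrist_force'])
a=np.radians(76.8); yv=np.array([np.cos(a),np.sin(a)])
for n in('wrist','top','side'):
    p,d=optics.capture(n); np.savez('cap5_'+n,p=p,d=d,T=T); w=wcloud(d,T) if n=='wrist' else cloud(n,d)
    rel=w[...,:2]-[.469,.29]; sy=rel@yv; sx=rel@np.array([yv[1],-yv[0]])
    g=(p.astype(int).max(2)-p.astype(int).min(2)<40)
    m=(abs(sx)<.04)&(w[...,2]>.095)&(w[...,2]<.13)&(abs(sy+.024)<.015)&g; print(n,'die',m.sum(),np.median(sy[m]),sy[m].min(),sy[m].max(),np.median(w[m][:,2]) )
    k=(abs(sx)<.036)&(w[...,2]>.029)&(w[...,2]<.039)
    print(' edges',np.sort(sy[k&(sy<-.024)])[-5],np.sort(sy[k&(sy>-.024)])[4], np.percentile(sy[k],[.5,99.5]))
p=np.load('cap5_side.npz')['p']; cv2.imwrite('pics/s5.png',cv2.resize(p[215:305,190:290,::-1],(600,540),interpolation=cv2.INTER_CUBIC))
E
```

```text
[0.4629 0.2651 0.0841] [ 0.1025  0.5652 -0.8671  1.9195  0.5404  0.9127  0.3063] [-0.0452  0.2489 -3.1227]
wrist die 3011 -0.023979892399385635 -0.038961643636669444 -0.00902765863793008 0.11512394279494001
 edges -0.03196963066074371 -0.013557424791380402 [-0.227   0.2499]
  return _methods._mean(a, axis=axis, dtype=dtype,
  ret = ret.dtype.type(ret / rcount)
Traceback (most recent call last):
ValueError: zero-size array to reduction operation minimum which has no identity
```

>>> {"api": "send_rows", "payload": {"deltas": [0,0.0045,0,0,0,0,0.05,0,0,0.01,0,0,0,0.05,0,0,0,0,0,0,0.05,0,0,0,0,0,0,0.05,0,0,0,0,0,0,0.05,0,0,0,0,0,0,0.05,0,0,0,0,0,0,0.05,0,0,0,0,0,0,0.05]}}

```text
t: 8.45
tool_pos: [0.4642, 0.2672, 0.0842]
ee_rot: [-3.141, -0.001, 2.911]
wrist_force: [-1.1, -0.4, -2.1]
opening: 0.0116
grasp_force: 34.9
```

```bash
python3 - <<'E'
from h import *
T,s=cur(); print(T[:3,3],s['ee_rot'],s['wrist_force'])
p,d=optics.capture('side');cv2.imwrite('pics/s5.png',cv2.resize(p[205:305,190:290,::-1],(600,600),interpolation=cv2.INTER_CUBIC))
E
```

```text
[0.4642 0.2672 0.0842] [-3.1411 -0.0014  2.9111] [-1.0958 -0.3679 -2.0701]
```

View pics/s5.png

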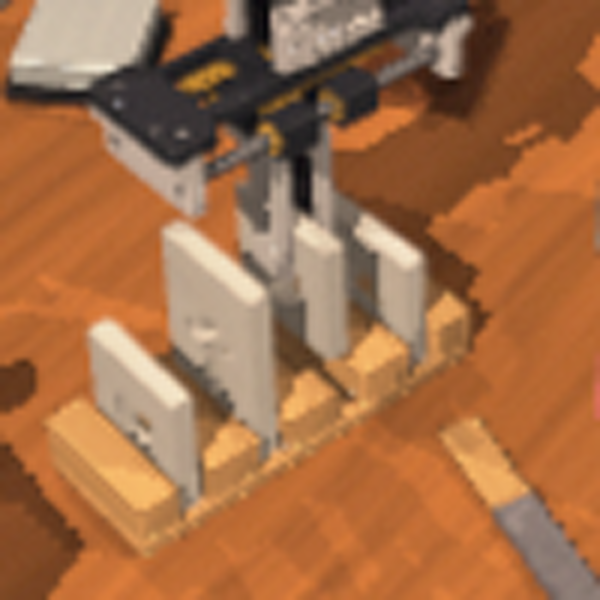

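The die's near edge at (320,290) hangs straight above the empty slot, whose mouth is at (335,365). Next I'll lower it in.

>>> {"api": "send_rows", "payload": {"deltas": [0,-0.001,0.013,0,0,0,0.05,0,0,0.013,0,0,0,0.05,0,0,0.013,0,0,0,0.05,0,0,0.013,0,0,0,0.05,0,0,0.013,0,0,0,0.05,0,0,0.013,0,0,0,0.05,0,0,0.013,0,0,0,0.05,0,0,0.0,0,0,0,0.05]}}

```text
t: 9.17
tool_pos: [0.4637, 0.2667, 0.056]
ee_rot: [-3.141, -0.002, 2.911]
wrist_force: [-0.0, -0.5, -1.2]
opening: 0.0117
grasp_force: 34.9
```

>>> {"api": "send_rows", "payload": {"deltas": [0,0,0.003,0,0,0,0.05,0,0,0.003,0,0,0,0.05,0,0,0.002,0,0,0,0.05,0,0,0.002,0,0,0,0.05,0,0,0.002,0,0,0,0.05,0,0,0,0,0,0,0.05,0,0,0,0,0,0,0.05,0,0,0,0,0,0,0.05]}}

```text
t: 9.83
tool_pos: [0.4641, 0.2669, 0.0532]
ee_rot: [-3.141, -0.001, 2.911]
wrist_force: [-1.2, 0.2, -2.5]
opening: 0.0121
grasp_force: 34.9
```

>>> {"api": "send_rows", "payload": {"deltas": [0,0,0.002,0,0,0,0.05,0,0,0.002,0,0,0,0.05,0,0,0.002,0,0,0,0.05,0,0,0.002,0,0,0,0.05,0,0,0.002,0,0,0,0.05,0,0,0,0,0,0,0.05,0,0,0,0,0,0,0.05,0,0,0,0,0,0,0.05]}}

```text
t: 10.5
tool_pos: [0.464, 0.2669, 0.0502]
ee_rot: [-3.141, -0.002, 2.911]
wrist_force: [-1.2, -0.3, -1.2]
opening: 0.0118
grasp_force: 34.9
```

>>> {"api": "send_rows", "payload": {"deltas": [0,0,0.002,0,0,0,0.05,0,0,0.002,0,0,0,0.05,0,0,0.001,0,0,0,0.05,0,0,0,0,0,0,0.05,0,0,0,0,0,0,0.05,0,0,0,0,0,0,0.05,0,0,0,0,0,0,0.05,0,0,0,0,0,0,0.05]}}

```text
t: 11.17
tool_pos: [0.4641, 0.2669, 0.0487]
ee_rot: [-3.141, -0.002, 2.911]
wrist_force: [0.1, -0.3, -1.6]
opening: 0.0118
grasp_force: 34.9
```

>>> {"api": "send_rows", "payload": {"deltas": [0,0,0.002,0,0,0,0.05,0,0,0.001,0,0,0,0.05,0,0,0,0,0,0,0.05,0,0,0,0,0,0,0.05,0,0,0,0,0,0,0.05,0,0,0,0,0,0,0.05,0,0,0,0,0,0,0.05,0,0,0,0,0,0,0.05]}}

```text
t: 11.83
tool_pos: [0.4641, 0.267, 0.0482]
ee_rot: [-3.141, -0.001, 2.911]
wrist_force: [-3.3, -2.7, 9.5]
opening: 0.0115
grasp_force: 34.9
```

>>> {"api": "send_rows", "payload": {"deltas": [0,0,0.002,0,0,0,0.05,0,0,0.001,0,0,0,0.05,0,0,0,0,0,0,0.05,0,0,0,0,0,0,0.05,0,0,0,0,0,0,0.05,0,0,0,0,0,0,0.05,0,0,0,0,0,0,0.05,0,0,0,0,0,0,0.05]}}

```text
t: 12.5
tool_pos: [0.4642, 0.2672, 0.0482]
ee_rot: [-3.141, -0.0, 2.911]
wrist_force: [-7.9, -6.0, 27.7]
opening: 0.0119
grasp_force: 35.0
```

>>> {"api": "send_rows", "payload": {"deltas": [0,0,-0.003,0,0,0,0.05,0,0,0,0,0,0,0.05,0,0,0,0,0,0,0.05,0,0,0,0,0,0,0.14,0,0,0,0,0,0,0.16,0,0,0,0,0,0,0.2,0,0,0,0,0,0,0.25,0,0,0,0,0,0,0.3]}}

```text
t: 13.17
tool_pos: [0.464, 0.2669, 0.0477]
ee_rot: [-3.141, -0.002, 2.911]
wrist_force: [-0.8, -0.6, -0.6]
opening: 0.0261
grasp_force: 0.0
```

>>> {"api": "send_rows", "payload": {"deltas": [0,0,0,0,0,0,0.3,0,0,-0.02,0,0,0,0.3,0,0,-0.05,0,0,0,0.3,0,0,-0.1,0,0,0,0.3,0,0,-0.12,0,0,0,0.3,0,0,-0.12,0,0,0,0.3,0,0,-0.12,0,0,0,0.3,0,0,-0.08,0,0,0,0.3]}}

```text
t: 13.83
tool_pos: [0.4643, 0.2678, 0.2353]
ee_rot: [3.14, 0.001, 2.912]
wrist_force: [1.1, -0.1, 0.9]
opening: 0.0285
grasp_force: 0.0
```

```bash
python3 - <<'E'
from h import *
T,s=cur(); print(T[:3,3],s['qpos'])
p,d=optics.capture('wrist'); np.savez('cap_w6',p=p,d=d,T=T); w=wcloud(d,T)
cv2.imwrite('pics/w6.png',p[...,::-1])
a=np.radians(76.8); yv=np.array([np.cos(a),np.sin(a)]); xv=np.array([yv[1],-yv[0]])
rel=w[...,:2]-[.469,.29]
for c0,h in((-.072,.07),(-.024,.07),(.024,.105),(.072,.07)):
    m=(abs(rel@xv)<.045)&(w[...,2]>.045)&(w[...,2]<.125)&(abs(rel@yv-c0-.001)<.014); x=boxfit(w[m],[*(np.array([.469,.29])+c0*yv),.01,a,0],[.07,.012,h],0)
    if h>.1: ref=x
# pads grip at die z ~ 85 -> TCP at z .066 above lower edge
top,_=0,0
G=Tm([.4755,.3133,.20],tool(76.8)); rows(T,G,5)
E
```

```text
[0.4643 0.2678 0.2353] [ 0.2267  0.3798 -1.0049  1.778   0.3462  1.1734  0.459 ]
box [0.4542 0.2212 0.0092] [77.201  -0.3463] res 0.0002991722769276062 830
box [0.468  0.2696 0.0094] [77.0074 -1.6374] res 0.0003824533933014379 626
box [0.4767 0.3148 0.0095] [77.3942 -0.4058] res 0.00030188195034677734 1199
box [0.4869 0.3606 0.0095] [74.9838  0.3918] res 0.0002612103687873943 932
5 rows of [-0.0004  0.0312  0.0236  0.0002  0.0001  0.0001] | mm/row 11.7 deg 0.02
```

View pics/w6.png

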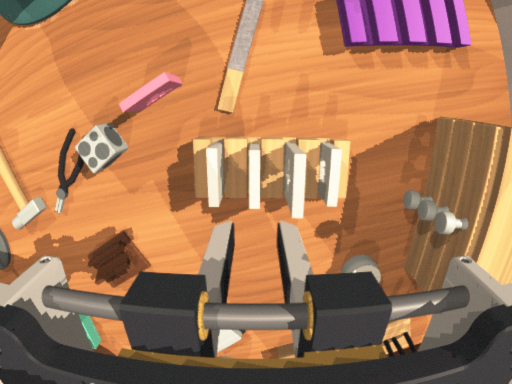

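The round die now stands in its slot at (255,175) and the tall die is at (296,180). Nothing else has moved. Next I'll go over the tall die.

```bash
python3 - <<'E'
from h import *
T,s=cur(); A=Tm([.4761,.3136,.15],tool(77.2)); rows(T,A,7); rows(A,Tm([.4761,.3136,.079],tool(77.2)),7)
E
```

```text
7 rows of [-0.0001  0.0219  0.0422  0.0003  0.0004 -0.0006] | mm/row 14.3 deg 0.07
7 rows of [-0.     -0.      0.0338  0.      0.      0.    ] | mm/row 10.1 deg 0.0
```

>>> {"api": "send_rows", "payload": {"deltas": [0,0.022,0.042,0.0003,0.0004,-0.0006,0.3,0,0.022,0.042,0.0003,0.0004,-0.0006,0.3,0,0.022,0.042,0.0003,0.0004,-0.0006,0.3,0,0.022,0.042,0.0003,0.0004,-0.0006,0.3,0,0.022,0.042,0.0003,0.0004,-0.0006,0.3,0,0.022,0.042,0.0003,0.0004,-0.0006,0.3,0,0.022,0.042,0.0003,0.0004,-0.0006,0.3,0,0,0,0,0,0,0.3]}}

```text
t: 14.55
tool_pos: [0.4733, 0.3127, 0.1397]
ee_rot: [-3.136, -0.009, 2.919]
wrist_force: [-1.1, 0.2, -0.9]
opening: 0.0282
grasp_force: 0.0
```

```bash
python3 - <<'E'
from h import *
T,s=cur(); print(T[:3,3],s['ee_rot']); rows(T,Tm([.4761,.3136,.079],tool(77.2)),7)
E
```

```text
[0.4733 0.3127 0.1397] [-3.1364 -0.009   2.9193]
7 rows of [-0.0013  0.0008  0.0289 -0.0005 -0.0008  0.0001] | mm/row 8.7 deg 0.09
```

>>> {"api": "send_rows", "payload": {"deltas": [0,0,0.02,0,0,0,0.3,0,0,0.02,0,0,0,0.3,0,0,0,0,0,0,0.3,0,0,0,0,0,0,0.3,0,0,0,0,0,0,0.3,0,0,0,0,0,0,0.3,0,0,0,0,0,0,0.3,0,0,0,0,0,0,0.3]}}

```text
t: 15.22
tool_pos: [0.4745, 0.3117, 0.1307]
ee_rot: [-3.138, -0.006, 2.918]
wrist_force: [-0.0, -0.2, 0.2]
opening: 0.0288
grasp_force: 0.0
```

```bash
python3 - <<'E'
from h import *
T,s=cur(); print(T[:3,3],s['ee_rot'],s['wrist_force']); rows(T,Tm([.4761,.3136,.079],tool(77.2)),6)
E
```

```text
[0.4745 0.3117 0.1307] [-3.1379 -0.0056  2.9175] [-0.047  -0.2329  0.1524]
6 rows of [-0.0007  0.0013  0.0287 -0.0004 -0.0006 -0.0001] | mm/row 8.6 deg 0.06
```

>>> {"api": "send_rows", "payload": {"deltas": [-0.001,0.004,0.01,-0.0004,-0.0006,0,0.3,-0.001,0.003,0.03,-0.0004,-0.0006,0,0.3,-0.001,0,0.033,-0.0004,-0.0006,0,0.3,-0.001,0,0.033,-0.0004,-0.0006,0,0.3,0,0,0.033,-0.0004,-0.0006,0,0.3,0,0,0.03,-0.0004,-0.0006,0,0.3,0,0,0,0,0,0,0.3,0,0,0,0,0,0,0.3]}}

```text
t: 15.88
tool_pos: [0.4754, 0.3135, 0.0792]
ee_rot: [-3.141, -0.001, 2.918]
wrist_force: [-0.7, -0.6, 0.0]
opening: 0.0281
grasp_force: 0.0
```

>>> {"api": "send_rows", "payload": {"deltas": [0,0,0,0,0,0,0.25,0,0,0,0,0,0,0.2,0,0,0,0,0,0,0.17,0,0,0,0,0,0,0.15,0,0,0,0,0,0,0.13,0,0,0,0,0,0,0.1,0,0,0,0,0,0,0.05,0,0,0,0,0,0,0.05], "grip_force": 15}}

```text
t: 16.55
tool_pos: [0.4759, 0.3135, 0.08]
ee_rot: [-3.142, -0.0, 2.918]
wrist_force: [-1.4, -1.0, 3.7]
opening: 0.0119
grasp_force: 15.0
```

```bash
python3 - <<'E'
from h import *
T,s=cur(); print(T[:3,3],s['ee_rot'],s['wrist_force'],s['wrist_torque'],s['opening'])
E
```

```text
[0.4759 0.3135 0.08  ] [-3.1416 -0.0001  2.9177] [-1.3807 -0.9946  3.6722] [-0.3209 -0.1073  0.0735] 0.011893057258722951
```

>>> {"api": "send_rows", "payload": {"deltas": [0,0,0,0,0,0,0.05,0,0,-0.01,0,0,0,0.05,0,0,-0.03,0,0,0,0.05,0,0,-0.06,0,0,0,0.05,0,0,-0.08,0,0,0,0.05,0,0,-0.1,0,0,0,0.05,0,0,-0.1,0,0,0,0.05,0,0,-0.1,0,0,0,0.05], "grip_force": 40}}

```text
t: 17.22
tool_pos: [0.4753, 0.3135, 0.2257]
ee_rot: [-3.142, -0.001, 2.918]
wrist_force: [0.2, -0.4, -1.4]
opening: 0.0119
grasp_force: 40.0
```

>>> {"api": "send_rows", "payload": {"deltas": [0,0,-0.1,0,0,0,0.05,0,0,-0.1,0,0,0,0.05,0,0,-0.05,0,0,0,0.05,0,0,0,0,0,0,0.05,0,0,0,0,0,0,0.05,0,0,0,0,0,0,0.05,0,0,0,0,0,0,0.05,0,0,0,0,0,0,0.05]}}

```text
t: 17.88
tool_pos: [0.4756, 0.3132, 0.2978]
ee_rot: [-3.141, -0.002, 2.918]
wrist_force: [-0.5, -1.1, -1.9]
opening: 0.0117
grasp_force: 40.0
```

```bash
python3 - <<'E'
from h import *
T,s=cur(); print(T[:3,3],s['ee_rot'],s['qpos'],s['opening'])
# lens refinement from unobstructed views: top, side (arm now out of way?) 
for n in('side','top'):
    p,d=optics.capture(n); np.savez('cap7_'+n,p=p,d=d)
p=np.load('cap7_side.npz')['p']; u,v=proj('side',[[.5,-.23,.25]])[0].astype(int); print(u,v)
L1=np.load('lens1.npy')
for n in('side','top'):
    c=np.load(f'cap7_{n}.npz'); w=cloud(n,c['d']); pp=c['p'].astype(int); br=pp.max(2)>120
    m=br&(w[...,2]>.225)&(w[...,2]<.29)&(w[...,1]>-.25)&(w[...,1]<-.19)&(abs(w[...,0]-.505)<.03); Q=w[m]; print(n,len(Q),Q.min(0) if len(Q) else '',Q.max(0) if len(Q) else '',np.median(Q,0)); np.save('lens_'+n,Q)
E
```

```text
[0.4756 0.3132 0.2978] [-3.1407 -0.0016  2.9179] [ 0.1326  0.3974 -1.0073  1.6125  0.3431  1.3248  0.4223] 0.011740366754226069
313 135
side 22 [ 0.4926 -0.244   0.24  ] [ 0.5209 -0.2235  0.2708] [ 0.5092 -0.2284  0.2584]
top 21 [ 0.4922 -0.2332  0.2488] [ 0.5154 -0.2244  0.2742] [ 0.5043 -0.2276  0.2687]
```

```bash
python3 - <<'E'
from h import *
T,s=cur()
for pos in ([.42,-.03,.32],[.44,-.05,.32],[.40,-.06,.34]):
    A=Tm(pos,tool(82)); print(pos,wproj([[.505,-.2225,.25],[.49,-.32,.27]],A))
A=Tm([.42,-.04,.32],tool(82)); rows(T,A,14)
E
```

```text
[0.42, -0.03, 0.32] [[ 96.9979 291.5633]
 [ 26.2266 288.8485]]
[0.44, -0.05, 0.32] [[105.1129 276.4659]
 [ 29.9111 274.9234]]
[0.4, -0.06, 0.34] [[130.3817 295.5155]
 [ 56.8065 294.3763]]
14 rows of [-0.0024 -0.0852 -0.0052 -0.     -0.0001 -0.0038] | mm/row 25.6 deg 0.34
```

```bash
python3 - <<'E'
from h import *
T,s=cur()
for pos in ([.56,-.05,.30],[.58,-.05,.30],[.60,-.04,.28]):
    A=Tm(pos,tool(82)); print(pos,wproj([[.505,-.2225,.25],[.49,-.32,.27]],A))
A=Tm([.58,-.05,.30],tool(82)); rows(T,A,14)
E
```

```text
[0.56, -0.05, 0.3] [[ 59.9528 174.7954]
 [-17.1755 180.7737]]
[0.58, -0.05, 0.3] [[ 54.9647 153.8835]
 [-21.7834 162.0429]]
[0.6, -0.04, 0.28] [[ 29.6094 138.1417]
 [-44.189  148.905 ]]
14 rows of [-0.0403 -0.0805 -0.0004 -0.     -0.0001 -0.0038] | mm/row 27.0 deg 0.34
```

```bash
python3 - <<'E'
from h import *
T,s=cur()
A=Tm([.57,-.09,.34],tool(82)); print(wproj([[.505,-.2225,.25],[.49,-.32,.27]],A)); rows(T,A,14)
E
```

```text
[[110.9089 149.1542]
 [ 26.971  156.1916]]
14 rows of [-0.0397 -0.0903 -0.01   -0.     -0.0001 -0.0038] | mm/row 29.8 deg 0.34
```

>>> {"api": "send_rows", "payload": {"deltas": [-0.038,-0.08,-0.005,0,0,-0.004,0.05,-0.038,-0.08,-0.005,0,0,-0.004,0.05,-0.038,-0.08,-0.005,0,0,-0.004,0.05,-0.038,-0.08,-0.005,0,0,-0.004,0.05,-0.038,-0.08,-0.005,0,0,-0.004,0.05,-0.038,-0.08,-0.005,0,0,-0.004,0.05,-0.038,-0.08,-0.005,0,0,-0.004,0.05,-0.038,-0.08,-0.005,0,0,-0.004,0.05]}}

```text
t: 18.65
tool_pos: [0.5267, 0.1058, 0.3107]
ee_rot: [-3.141, -0.001, 2.968]
wrist_force: [0.5, -0.9, -1.5]
opening: 0.0115
grasp_force: 40.0
```

```bash
python3 - <<'E'
from h import *
T,s=cur(); print(T[:3,3],s['qpos'])
A=Tm([.57,-.09,.34],tool(82)); rows(T,A,7)
E
```

```text
[0.5267 0.1058 0.3107] [ 0.562   0.3028 -1.0011  1.6703  0.2625  1.3136  0.9115]
7 rows of [-0.0351 -0.0888 -0.014  -0.     -0.     -0.0031] | mm/row 29.0 deg 0.27
```

>>> {"api": "send_rows", "payload": {"deltas": [-0.035,-0.089,-0.015,0,0,-0.003,0.05,-0.035,-0.089,-0.015,0,0,-0.003,0.05,-0.035,-0.089,-0.015,0,0,-0.003,0.05,-0.035,-0.089,-0.015,0,0,-0.003,0.05,-0.035,-0.089,-0.015,0,0,-0.003,0.05,-0.035,-0.089,-0.015,0,0,-0.003,0.05,0,0,0,0,0,0,0.05,0,0,0,0,0,0,0.05]}}

```text
t: 19.32
tool_pos: [0.5632, -0.0626, 0.3373]
ee_rot: [3.141, -0.001, 2.994]
wrist_force: [-0.3, 0.5, -2.0]
opening: 0.0115
grasp_force: 40.0
```

```bash
python3 - <<'E'
from h import *
T,s=cur(); print(T[:3,3],s['qpos'])
p,d=optics.capture('wrist'); np.savez('cap_w8',p=p,d=d,T=T); w=wcloud(d,T)
u,v=wproj([[.505,-.2225,.25]],T)[0].astype(int); print(u,v)
u0,v0=max(0,u-90),max(0,v-60); a=p[v0:v0+120,u0:u0+160,::-1]; print('orig',u0,v0)
cv2.imwrite('pics/w8.png',cv2.resize(a,(800,600),interpolation=cv2.INTER_CUBIC))
E
```

```text
[ 0.5632 -0.0626  0.3373] [ 0.7896  0.3388 -0.9422  1.5603  0.2763  1.385   1.2457]
88 162
orig 0 102
```

View pics/w8.png

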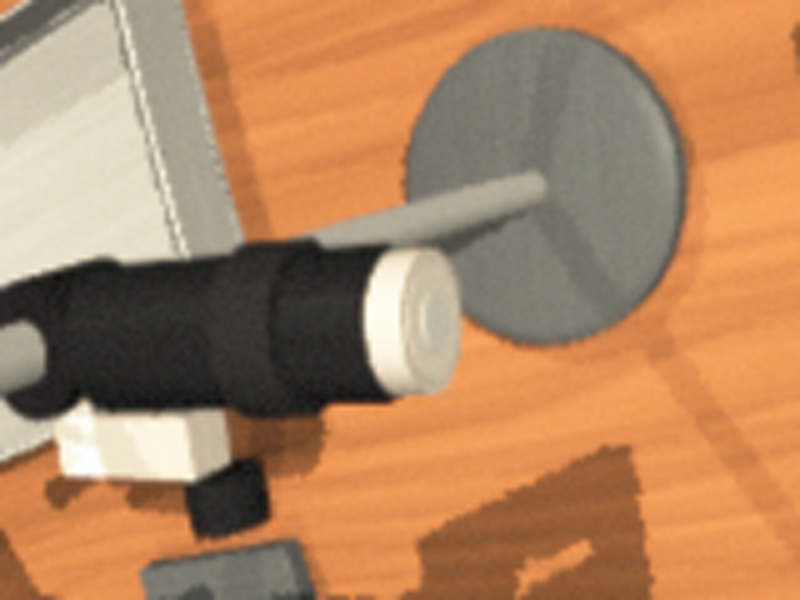

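The crop shows the lens face with its glass disc centred at about crop (432,320), which is pixel (86.4,166). The pale ring and black barrel extend to the left. I'll fit the face plane and the barrel cylinder.

```bash
python3 - <<'E'
from h import *
c=np.load('cap_w8.npz'); T=c['T']; w=wcloud(c['d'],T); p=c['p']
v,u=np.indices(p.shape[:2]); U=u*5+2;V=(v-102)*5+2
face=(((U-432)/22)**2+((V-322)/55)**2<1); F=w[face]; F=F[np.isfinite(F).all(1)]; F=F[F[:,2]>.2]
def plane(F):
    n=np.array([0,1,0.]); cc=np.median(F,0)
    f=lambda x:(F-cc)@(np.array([x[0],1,x[1]])/np.sqrt(1+x[0]**2+x[1]**2))-x[2]
    s=least_squares(f,[0,0,0],loss='soft_l1',f_scale=.0007); n=np.array([s.x[0],1,s.x[1]]);n/=np.linalg.norm(n); return n,cc+n*s.x[2],s.fun
n,c0,res=plane(F); print('face',len(F),n,'yaw',np.degrees(np.arctan2(n[1],n[0])),'pitch',-np.arcsin(n[2]),np.std(res),F.mean(0),F.min(0),F.max(0))
i=optics.camera_info('wrist');cam0=(T@np.array(i['hand_eye']))[:3,3]; print('cam',cam0,np.linalg.norm(cam0-c0))
def ctr(px):
    K=np.array(i['mtx']);a=(px[0]-K[0,2])/K[0,0];b=(px[1]-K[1,2])/K[1,1];r0=np.hypot(a,b);d=np.array([a/r0*np.sin(r0),b/r0*np.sin(r0),np.cos(r0)]);d=(T@np.array(i['hand_eye']))[:3,:3]@d
    return cam0+d*((c0-cam0)@n)/(d@n)
print('lens ctr',ctr((86.2,166.0)))
def cyl(box,name):
    u0,u1,v0,v1=box; Q=w[(U>=u0)&(U<=u1)&(V>=v0)&(V<=v1)]; Q=Q[np.isfinite(Q).all(1)]; Q=Q[Q[:,2]>.22]
    def f(x,r=None):
        a=np.array([np.cos(x[2])*np.cos(x[3]),np.sin(x[2])*np.cos(x[3]),-np.sin(x[3])]); o=np.array([x[0],-.2225,x[1]]); e=Q-o; e=e-(e@a)[:,None]*a
        return np.linalg.norm(e,axis=1)-(x[4] if len(x)>4 else r)
    s=least_squares(f,[.505,.25,1.45,.2,.019],loss='soft_l1',f_scale=.0007); print(name,len(Q),s.x,np.degrees(s.x[2]),np.std(s.fun))
    for r in(.017,.018,.019):
        s=least_squares(f,[.505,.25,1.45,.2],args=(r,),loss='soft_l1',f_scale=.0007); print('  r',r,s.x,np.degrees(s.x[2]),np.median(abs(s.fun)))
cyl((285,360,245,405),'front')
cyl((100,205,245,420),'rear'); cyl((80,360,240,415),'all')
E
```

```text
face 153 [ 0.1654  0.9807 -0.1044] yaw 80.4241066324344 pitch 0.10462099467783169 0.0005494472778002749 [ 0.5076 -0.2245  0.2538] [ 0.4976 -0.2273  0.2423] [ 0.5181 -0.222   0.2643]
cam [ 0.4817 -0.049   0.5158] 0.31626653597624277
lens ctr [ 0.5077 -0.2245  0.2534]
front 473 [0.5084 0.2518 1.3905 0.1123 0.0163] 79.66943503849564 0.0006223629509286103
  r 0.017 [0.5085 0.2512 1.3953 0.107 ] 79.94623171764039 0.0004422695925748628
  r 0.018 [0.5086 0.2502 1.4038 0.0998] 80.43408190691034 0.0005174583912691093
  r 0.019 [0.5088 0.2493 1.4075 0.0913] 80.64223771814282 0.0005726330965676284
rear 670 [0.5088 0.2524 1.4009 0.091  0.0169] 80.26654964998738 0.0008230900730142155
  r 0.017 [0.5089 0.2524 1.4001 0.0904] 80.21709406971951 0.00043056885474591564
  r 0.018 [0.5099 0.2518 1.387  0.0821] 79.46818327754492 0.0005062935036998905
  r 0.019 [0.5103 0.2509 1.3811 0.0776] 79.13079387390599 0.0005806497899721753
all 1803 [0.5081 0.2523 1.4066 0.0993 0.0168] 80.58977865852401 0.0012595798342419336
  r 0.017 [0.5082 0.2521 1.4058 0.0991] 80.54725507039196 0.0007459319543978403
  r 0.018 [0.5085 0.251  1.4017 0.0978] 80.31286879639421 0.0008415491610414584
  r 0.019 [0.5088 0.2499 1.4004 0.0974] 80.23478178594867 0.0009198334348902749
```

```bash
cat >> h.py <<'E'
LENS=np.array([.5075,-.225,.2528]); LY,LP=80.3,.10
def target(dist=.09,off=.028):
    Rt=tool(LY,LP); return Tm(LENS+dist*Rt[:,1]-off*Rt[:,2],Rt)
E
python3 - <<'E'
from h import *
T,s=cur(); print(T[:3,3]); A=target(.12); B=target(); print(A[:3,3],B[:3,3]); rows(T,A,6); rows(A,B,6)
E
```

```text
[ 0.563  -0.0611  0.3373]
[ 0.5281 -0.1046  0.2687] [ 0.5231 -0.134   0.2717]
6 rows of [ 0.0154 -0.0253  0.0393  0.0107  0.      0.0025] | mm/row 14.7 deg 0.99
6 rows of [-0.     -0.0167 -0.     -0.      0.     -0.    ] | mm/row 5.0 deg 0.0
```

>>> {"api": "send_rows", "payload": {"deltas": [0.015,-0.025,0.039,0.0107,0,0.0025,0.05,0.015,-0.025,0.039,0.0107,0,0.0025,0.05,0.015,-0.025,0.039,0.0107,0,0.0025,0.05,0.015,-0.025,0.039,0.0107,0,0.0025,0.05,0.015,-0.025,0.039,0.0107,0,0.0025,0.05,0.015,-0.025,0.039,0.0107,0,0.0025,0.05,0,0,0,0,0,0,0.05,0,0,0,0,0,0,0.05]}}

```text
t: 20.03
tool_pos: [0.5289, -0.1032, 0.2696]
ee_rot: [-3.041, 0.0, 2.974]
wrist_force: [-0.1, -0.6, -1.4]
opening: 0.0119
grasp_force: 40.0
```

>>> {"api": "send_rows", "payload": {"deltas": [0,0,0,0,0,0,0.05,0,0,0,0,0,0,0.05,0,0,0,0,0,0,0.05,0,0,0,0,0,0,0.05,0,0,0,0,0,0,0.05,0,0,0,0,0,0,0.05,0,0,0,0,0,0,0.05,0,0,0,0,0,0,0.05]}}

```text
t: 20.7
tool_pos: [0.529, -0.1043, 0.2696]
ee_rot: [-3.041, 0.001, 2.973]
wrist_force: [-0.2, -0.3, -2.5]
opening: 0.0117
grasp_force: 40.0
```

```bash
python3 - <<'E'
from h import *
T,s=cur(); print(T[:3,3],s['ee_rot'],s['qpos']); rows(T,target(),6)
for n in('side','top'):
    p,d=optics.capture(n); w=cloud(n,d); np.savez('cap9_'+n,p=p,d=d)
    pt=(w.reshape(-1,3)-T[:3,3])@T[:3,:3]; g=(p.astype(int).max(2)-p.astype(int).min(2)<45).reshape(-1)
    k=(abs(pt[:,0])<.045)&(abs(pt[:,1])<.02)&(pt[:,2]>.0)&(pt[:,2]<.085)&g; q=pt[k]; print(n,len(q),q.min(0),q.max(0),np.median(q,0))
E
```

```text
[ 0.529  -0.1043  0.2696] [-3.0408  0.0009  2.9727] [ 0.8136  0.3176 -0.9025  1.7297  0.3647  1.2553  1.2132]
6 rows of [ 0.0005 -0.0169  0.0005 -0.0001  0.0001  0.    ] | mm/row 5.1 deg 0.01
side 203 [-0.032  -0.006   0.0002] [0.036  0.0117 0.0682] [0.0089 0.0059 0.0363]Traceback (most recent call last):
  File "<stdin>", line 6, in <module>
    return umr_minimum(a, axis, None, out, keepdims, initial, where)
ValueError: zero-size array to reduction operation minimum which has no identity
```

>>> {"api": "send_rows", "payload": {"deltas": [0.0005,-0.017,0,0,0,0,0.05,0.0005,-0.017,0,0,0,0,0.05,0.0005,-0.017,0,0,0,0,0.05,0.0005,-0.017,0,0,0,0,0.05,0.0005,-0.017,0,0,0,0,0.05,0.0005,-0.017,0,0,0,0,0.05,0,0,0,0,0,0,0.05,0,0,0,0,0,0,0.05]}}

```text
t: 21.47
tool_pos: [0.5229, -0.1344, 0.2726]
ee_rot: [-3.041, 0.001, 2.972]
wrist_force: [0.0, 0.5, -2.2]
opening: 0.012
grasp_force: 40.0
```

```bash
python3 - <<'E'
from h import *
T,s=cur(); print(T[:3,3],target()[:3,3]); rows(T,target(),1)
p,d=optics.capture('side'); np.savez('cap10',p=p,d=d)
u,v=proj('side',[[.515,-.17,.25]])[0].astype(int); cv2.imwrite('pics/s10.png',cv2.resize(p[v-45:v+45,u-60:u+60,::-1],(800,600),interpolation=cv2.INTER_CUBIC)); print(u,v)
# relative: die face & lens from side cloud
w=cloud('side',d); Rt=tool(LY,LP); fr=np.stack([Rt[:,1],-Rt[:,0],-Rt[:,2]],1); pl=(w-LENS)@fr; br=p.max(2)>100
m=br&(abs(pl[...,0])<.012)&(abs(pl[...,1])<.025)&(abs(pl[...,2])<.025); print('lens pts',m.sum(),pl[m].min(0) ,pl[m].max(0),np.median(pl[m],0))
m=(abs(pl[...,0]-.09)<.015)&(abs(pl[...,1])<.045)&(pl[...,2]>-.05)&(pl[...,2]<.03); print('die pts',m.sum(),pl[m].min(0),pl[m].max(0),np.median(pl[m],0))
E
```

```text
[ 0.5229 -0.1344  0.2726] [ 0.5231 -0.134   0.2717]
1 rows of [-0.0002  0.0019  0.0031 -0.0006  0.0006 -0.0001] | mm/row 1.1 deg 0.07
301 140
lens pts 55 [-0.0119 -0.015  -0.0117] [0.0019 0.0127 0.0181] [-0.0029 -0.0014  0.0042]
die pts 284 [ 0.0828 -0.0347 -0.0414] [0.1017 0.0383 0.03  ] [ 0.0954 -0.0052 -0.0064]
```

View pics/s10.png

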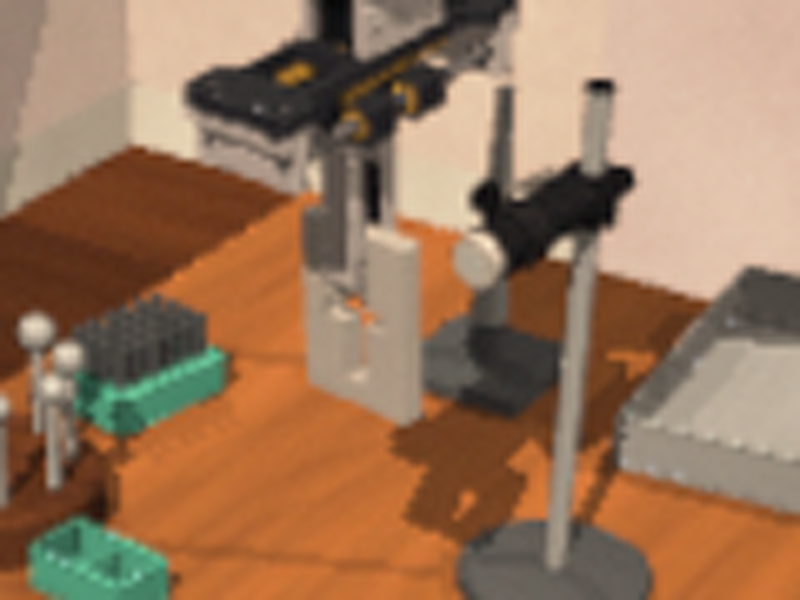

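The crop shows the tall die held upright before the lens. Its bottom corners are at (308,385), (400,425) and (420,412), the cross opening is at (360,320), and the lens disc is at (479,257), with nothing touching. I'll do one last reprojection check.

```bash
python3 - <<'E'
from h import *
T,s=cur(); Rt=T[:3,:3]; cr=lambda q:((q-[301-60,140-45])*6.667).round(1)
print('lens pred',cr(proj('side',[LENS,LENS+[0,0,.002],LENS+[.003,0,0]])),'seen 479,257')
mid=T[:3,3]+.028*Rt[:,2]
C=[mid+Rt@np.array([x,y,.042]) for x,y in((-.035,.006),(.035,.006),(.035,-.006))]
print('corner pred (308,385)(400,425)(420,412)?',cr(proj('side',np.array(C))))
p=np.load('cap10.npz')['p']; d=np.load('cap10.npz')['d']
# lens disc centroid: bright blob
a=p[105:150,300:330].astype(int).copy(); br=((a.max(2)>150)&(a.max(2)-a.min(2)<45)).astype(np.uint8)
n,l,st,ce=cv2.connectedComponentsWithStats(br); 
for k in range(1,n):
    if st[k,4]>20: print(st[k],cr(ce[k]+[300,105]))
E
```

```text
lens pred [[469.2 264.4]
 [469.4 261.1]
 [464.4 263. ]] seen 479,257
corner pred (308,385)(400,425)(420,412)? [[306.5 381.7]
 [405.5 425.7]
 [420.2 415.9]]
[10 26  6  7 26] [473.9 262.6]
[ 0 28  4 17 55] [401.  309.8]
[26 28  4 17 33] [576.8 310.1]
```

```bash
python3 - <<'E'
from h import *
Rt=tool(LY,LP); fr=np.stack([Rt[:,1],-Rt[:,0],-Rt[:,2]],1)
def L(n):
    c=np.load(n+'.npz'); return wcloud(c['d'],c['T']) if 'T' in c else None
V={'w0':L('cap_w0'),'w1':L('cap_w1'),'w8':L('cap_w8')}
for n in('cap_side','cap7_side','cap9_side','cap10'): V[n]=cloud('side',np.load(n+'.npz')['d'])
for n in('cap_top','cap7_top'): V[n]=cloud('top',np.load(n+'.npz')['d'])
for k,w in V.items():
    q=((w.reshape(-1,3)-LENS)@fr); q=q[np.isfinite(q).all(1)]
    b=q[(q[:,0]>-.024)&(q[:,0]<-.003)&(np.hypot(q[:,1],q[:,2])<.024)]   # ring+front barrel
    f=q[(abs(q[:,0])<.006)&(np.hypot(q[:,1],q[:,2])<.011)]
    if len(b)<8: print(k,len(b)); continue
    s=least_squares(lambda x:np.hypot(b[:,1]-x[0],b[:,2]-x[1])-.0168,[0,0],loss='soft_l1',f_scale=.001)
    s2=least_squares(lambda x:np.hypot(b[:,1]-x[0],b[:,2]-x[1])-x[2],[0,0,.017],loss='soft_l1',f_scale=.001)
    print(k,len(b),'yz mm',s.x*1e3,'freeR',s2.x*1e3,'res',np.median(abs(s.fun))*1e3,'face',len(f),np.median(f[:,0])*1e3 if len(f) else '')
E
```

```text
w0 469 yz mm [ 2.854  -1.0603] freeR [ 2.1562  0.2421 15.5395] res 0.7195943592157444 face 0 
w1 189 yz mm [ 2.4039 -2.1363] freeR [ 1.919  -1.0946 15.8212] res 0.4431043233308861 face 156 -1.1900755372088014
w8 563 yz mm [ 0.3842 -1.3314] freeR [ 0.1279 -0.0122 15.6749] res 0.6437944082121477 face 152 0.5074127824509435
cap_side 51 yz mm [2.6298 0.5692] freeR [ 0.2245  2.3928 14.3602] res 1.5225400144533214 face 23 -1.1196700965702
cap7_side 47 yz mm [2.4579 0.2992] freeR [ 0.6654  1.5121 15.0378] res 1.6436979994238956 face 18 0.005137711051779087
cap9_side 50 yz mm [2.4806 1.4584] freeR [-0.3534  3.4139 14.0138] res 1.5726604377920725 face 17 -1.2226859531639451
cap10 49 yz mm [3.0951 0.296 ] freeR [-0.5479  2.4851 13.4954] res 1.7531851943925654 face 21 -2.412755220099477
cap_top 66 yz mm [-0.3047  0.0591] freeR [-0.5556  2.1256 15.1829] res 1.6358241696260296 face 4 -1.4459449196285323
cap7_top 66 yz mm [-0.4847 -0.1098] freeR [-0.6864  2.1267 15.0308] res 1.4680243233470212 face 5 -1.244478568837209
```

```bash
python3 - <<'E'
from h import *
T,s=cur(); print(s['t'],T[:3,3],np.abs(s['dq']).max(),s['grasp_force']); print(r.job_done())
E
```

```text
21.5167 [ 0.523  -0.1341  0.2726] 0.006710152324329173 39.99934008868877
the job is handed in; nothing more can be done
None
```

The job is handed in at 21.5 s: the round die stands released in the rack's empty slot, and the tall die is held still, upright and square to the lens, with its opening within about 1–2 mm of the axis and about 90 mm from the lens by my measurements. I saw no contact with the microscope or the other items, and no verdict came back.

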